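Sweep dry bread crusts into the tilt-out bin with a wetted scraper

TASK

First tilt the orange bread bin fully open, then lift the scraper off its hook stand, dip its whole blade below the rim of the white jug to wet it, and with it sweep every bread crust off the bin housing's top, over the front edge into the open bin; do not touch crusts on the top with the fingers. When all the crusts are in, dip the blade in the jug once more to rinse it, then hang the scraper back on its stand and push the bin shut. Leave the jug upright and the tumblers and the tea tin where they stand.

Things in the scene. Friction and masses are not known exactly. Their poses are not given: they have to be found in the camera images.
- breadbin: Fixed grey plastic bread-bin housing, 180 (x) x 236 (y) x 128 mm (z), with a flat top at z = 128 mm. Its origin is the centre of its underside, -x is its front (towards the robot). Along the two side edges of the top (y = +-112 to +-118 mm) runs a rim 10 mm high; the top's front edge (x = -90 mm) and back edge (x = +90 mm) have no rim, so things can be swept off the front edge.
- top_front (a point): Middle of the front edge of the housing's top, on the top face; same axes as the housing.
- bin (a joint): Orange tilt-out bin in the housing's front, hinged along its lower front edge; 0 = shut flush, 0.70 rad = fully open, its top leaning out towards the robot. Stays where it is left (about 0.15 N m). Opened, it is a pocket 208 mm wide under the front edge of the top, with some 50 mm of open mouth in front of that edge.
- bin_handle (a point): Middle of the bin's steel handle bar: 12 mm round, 90 mm long along y between two 10 mm posts, 44 mm free gap behind it. Shut, it is 100 mm above and 50 mm in front of the hinge line (120 mm above the shelf, 15 mm higher than the orange panel's top edge); it moves on an arc about the hinge line and is 64 mm above the shelf when fully open.
- bin_pocket (a point): Middle of the bin's hinge line (20 mm above the shelf, in the plane of the housing's front), axes turning with the bin: inside the pocket x runs from 0 (front panel) to 68 mm (back wall), z from 0 (floor) up to 85 mm at the front panel and 60 mm at the back wall, y within +-104 mm.
- stand: Fixed dark steel hook stand: base plate 130 (x, from -40 to +90 mm) x 120 x 10 mm, a post 16 mm wide at x = +62 mm, and a fork of two 7 mm prongs at y = +-22 mm that point to -x and carry the scraper's cross-bar. Origin under the middle of the place where the bar hangs, on the shelf.
- stand_fork (a point): Where the middle of the scraper's cross-bar lies when it hangs, 135 mm above the shelf. Each prong is a shallow V here; the tips at x = -26 mm turn up to about 12 mm above the bar's centre line. So lift by 25 mm or more, then move to -x of the stand. Between the prongs 37 mm are free for the 20 mm handle.
- scraper: Scraper, upright, hanging from the stand. Origin: middle of the blade's lower edge; z points up along the handle. Rubber blade 6 (x) x 56 (y) x 40 mm (z), steel holder up to z = 52 mm, wooden handle 20 x 20 mm from z = 48 to 170 mm, and a steel cross-bar along y (8 mm thick, 72 mm long) through the handle at z = 110 mm. Grip the handle above the cross-bar. 140 g; the same both ways round.
- scraper_bar (a point): Middle of the scraper's cross-bar, 110 mm above the blade's lower edge.
- jug: White ceramic jug, 110 mm tall, open round mouth 84 mm inside at the rim, 4 mm wall, inner floor 6 mm up, widest 106 mm; handle to its +y reaching 86 mm from its axis. Loose, 0.55 kg. Origin: centre of its underside, on its axis.
- jug_rim (a point): Centre of the jug's mouth, at rim height (110 mm above its underside).
- crust1: Dry bread crust, a brown piece 26 x 20 x 12 mm (x, y, z) lying flat on the housing's top at the start; origin at the centre of its underside. May be absent.
- crust2: Dry bread crust, a brown piece 24 x 21 x 11 mm (x, y, z) lying flat on the housing's top at the start; origin at the centre of its underside. May be absent.
- crust3: Dry bread crust, a brown piece 26 x 18 x 13 mm (x, y, z) lying flat on the housing's top at the start; origin at the centre of its underside. May be absent.
- crust4: Dry bread crust, a brown piece 22 x 20 x 12 mm (x, y, z) lying flat on the housing's top at the start; origin at the centre of its underside. May be absent.
- crust5: Dry bread crust, a brown piece 25 x 19 x 11 mm (x, y, z) lying flat on the housing's top at the start; origin at the centre of its underside. May be absent.
- crust6: Dry bread crust, a brown piece 24 x 18 x 12 mm (x, y, z) lying flat on the housing's top at the start; origin at the centre of its underside. May be absent.
- tumbler1: Short glass tumbler, 70 mm wide, 85 mm tall, empty; bystander. Origin: centre of its underside.
- tumbler2: Second short glass tumbler, just like the first; bystander.
- teatin: Aluminium tea tin, 82 mm wide, 130 mm tall, closed; bystander. Origin: centre of its underside.

How it is judged:
By the outcome, as a careful person would: the job done as asked, in the order asked, and still so for the second after the job is handed in, with the robot touching nothing.
Of crust1, crust2, crust3, crust4, crust5, crust6 only 3 to 6 are there at a start; the rules pass over those that are not, and their reading is None.
At some moment in a run one of jug, crust1, crust2, crust3, crust4, crust5, crust6 may be knocked a few centimetres aside while the robot is not near it.
It also fails if it takes over 192 s, if anything falls off the work surface, if the arm or the gripper's body presses on something with over 40 N, if the wrist force passes 120 N, or if a joint passes its speed limit or range.

ROBOT

A 7-joint arm with a two-finger parallel gripper is mounted at the origin on the work surface. World frame = base frame: x ahead of the robot, y to its left, z up, the work surface at z = 0. Lengths are in m, angles in degrees, forces in N, time in s.
With the tool pointing down it reaches from about 0.4 to 0.75 m from the base axis. Payload 19.5 kg.
Tool frame: the origin (TCP) lies midway between the tips of the shut fingers; the grasp point (between the pads) lies 19 mm behind it (r.tcp_to_grasp is the distance from the TCP to the grasp point, in m); z points along the fingers, y is the line along which they close (so a half turn about z gives the same grasp; the last joint's range is limited). The gripper opens to 85 mm and grips with 20 to 120 N. Pads are 22 mm wide; open, the fingers measure 114 mm over their backs; the gripper's body (76 mm by 85 mm) begins 54 mm behind the grasp point. The pads swing forward as they close: fully open they stand 13 mm farther back than shut.
Start: joints at [-72.118, 40.479, -1.581, 85.061, 1.261, 54.483, -4.326], TCP at [0.199, 0.539, 0.231] pointing down, gripper open.
Joint ranges: [-155.06, 155.06], [-18.47, 123.98], [-90, 86.84], [0, 140.48], [-83.41, 263.41], [0, 116], [-161.91, 161.91]. Speed limits (degrees/s): [108.29, 108.29, 147.25, 147.25, 172.46, 172.46, 172.46].

INTERFACE

Orientations are given as [roll, pitch, yaw] about the fixed x, y, z axes, in that order (R = Rz(yaw) Ry(pitch) Rx(roll)).
In Python, from plant import sensors, optics, order, r gives the robot as it stands. The module is installed in compiled form; this text tells all that it offers.
- The arm moves only by the shell command python3 -m creep 'ROWS' [FORCE]. ROWS is JSON, a list of rows, each an object of numbers: "dx", "dy", "dz": the shift along the tool's x, y, z in units of 150 mm (1.0 is 150 mm); "ax", "ay", "az": the turn, a rotation vector about the tool's x, y, z in units of 90 degrees (1.0 is 90 degrees); "grip": the opening, from -1 (shut) to 1 (fully open). A call has 1 to 20 rows; each row shifts and turns the commanded pose from where the row before left it, along the tool's axes as they then stand; what a row does not reach is not made up. A row lasts 1/12 s, in which the tool goes at most 41.7 mm and 7.16 degrees, less where a joint would pass 70% of its speed; a pose out of reach is approached as far as the arm can. A call with a number of a shift or a turn outside -1 to 1 is refused whole. A call with a gripper value outside its range is refused whole. The fingers move at their own pace and stop on an object; FORCE is the grip in N (left out, the last holds). Time passes only in rows, so rows that do not move let the fingers close. It gives the time, the measured TCP pose, the force, the opening and the grip force at its end, in the units of the state.
- sensors.get_obs(): the state, without advancing time (a new reading comes with each control period).
- optics.get_image(name): name is "scene" or "top" or "wrist"; returns a dict with "pixels" (384x512x3 uint8, red, green, blue), "depth" (384x512 float32, m along the optical axis (not along the pixel's ray), 0 where there is no reading), "fov_y" (degrees; the focal length in pixels is half the picture's height over the tangent of half this angle, whatever the lens; pixels are square), "cx", "cy" (the principal point, pixels), "extrinsics" (4x4, takes a point from camera to world coordinates). Camera axes: x right, y up, looking along -z (the intrinsics and any distortion apply to the point x, -y, -z); pixel columns grow to the right and rows downward; lengths in m; the calibration is good to about 2 mm. The wrist camera is an equidistant fisheye: a pixel r from the principal point sees the ray r / f radians off the axis. A picture is of the moment at which its call begins.
- order.close_job(): hands the job in; it is judged then, once.
The state is a dict: "t": time; "joint_positions": joint angles; "joint_velocities": joint speeds; "tau": joint torques, N m; "ee_pos": TCP position; "ee_rot": TCP orientation; "force": force on the tool from outside, world axes, zero at the start; "torque": the same for the moment, N m; "width": finger opening in m; "grip_force": force on a finger pad.
Only numpy, scipy, OpenCV 4.12 (cv2) and the standard library are available. Lean on these libraries where they do the work, as an engineer would, in place of code of your own. Each camera call takes 0.05 s, during which the arm holds its last target. There are 200 camera calls.

## Working session

There is one attempt and no reset: what is moved stays moved. The work goes in short steps, Python scripts to look and compute and a shell command to move; the robot and the scene stay as the last step left them, time stands still between calls to the robot, and variables do not carry over. Pictures are saved under pics/ and viewed, at most 14 in all, crops included, and the job is handed in when it is done.

```bash
mkdir -p pics; cat > h.py <<'E'
import numpy as np, cv2
from plant import sensors, optics, order, r
from scipy.spatial.transform import Rotation as R
def img(n): return optics.get_image(n)
def save(im,f): cv2.imwrite('pics/'+f,cv2.cvtColor(im['pixels'],cv2.COLOR_RGB2BGR))
def cloud(im):
    H,W=im['depth'].shape; f=H/2/np.tan(np.radians(im['fov_y']/2))
    u,v=np.meshgrid(np.arange(W),np.arange(H)); d=im['depth']
    P=np.stack([(u-im['cx'])/f*d,-(v-im['cy'])/f*d,-d],-1)
    E=np.array(im['extrinsics']); return P@E[:3,:3].T+E[:3,3]
E
python3 - <<'E'
from h import *
o=sensors.get_obs(); print({k:np.round(v,3) for k,v in o.items()})
for n in ['scene','top']:
    im=img(n); save(im,n+'0.png'); np.savez('/tmp/'+n+'0.npz',p=im['pixels'],c=cloud(im)); print(n,im['fov_y'],im['cx'],im['cy'],np.round(im['extrinsics'],3).tolist())
E
```

```text
{'t': np.float64(0.0), 'joint_positions': array([-72.119,  40.514,  -1.583,  85.085,   1.26 ,  54.482,  -4.326]), 'joint_velocities': array([-0.052, -0.071, -0.112,  0.077,  0.041,  0.083, -0.075]), 'tau': array([-0.0000e+00, -8.8323e+01,  1.2340e+00, -2.3618e+01,  1.7000e-02,
        6.0000e-03, -0.0000e+00]), 'ee_pos': array([0.199, 0.539, 0.231]), 'ee_rot': array([-1.79936e+02,  1.00000e-03,  1.59730e+02]), 'force': array([0.77 , 0.35 , 0.026]), 'torque': array([-0.023, -0.027,  0.009]), 'grip_force': np.float64(0.0), 'width': np.float64(0.085)}
scene 45.958696682492224 250.38783987359864 196.86689683517747 [[0.752, -0.48, 0.45, 1.228], [0.659, 0.549, -0.515, -0.68], [0.0, 0.684, 0.729, 1.114], [0.0, 0.0, 0.0, 1.0]]
top 49.33013806405238 250.33078896646873 193.78253495305654 [[-0.003, 0.993, -0.117, 0.488], [-1.0, 0.001, 0.027, 0.049], [0.027, 0.117, 0.993, 1.106], [0.0, 0.0, 0.0, 1.0]]
```

```bash
python3 -c "
import cv2,numpy as np
a=[cv2.imread('pics/scene0.png'),cv2.imread('pics/top0.png')]
cv2.imwrite('pics/both.png',cv2.resize(np.vstack(a),(400,600)))"
```

```text
(no output)
```

View pics/scene0.png

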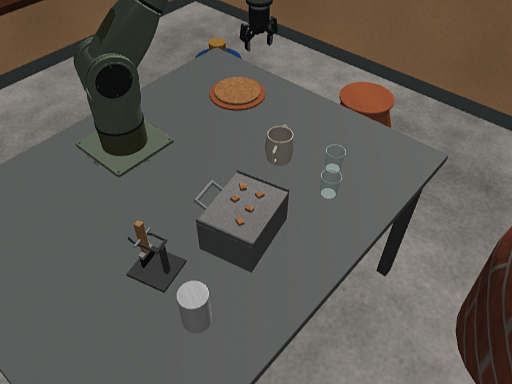

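View pics/top0.png

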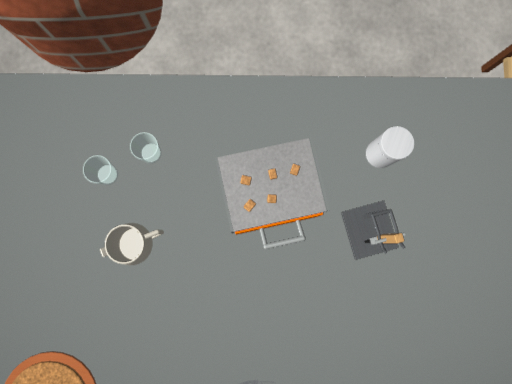

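The scene image shows the housing (243,215), jug (280,145), scraper on its stand (145,240) and tin (195,305). The top image shows the housing centred near (272,185) with five crusts, the jug at (125,245), the stand at (370,230), tumblers at (145,147) and (100,170), and the tin at (390,147).

```bash
cat > m.py <<'E'
from h import *
def blobs(mask,amin):
    n,l,s,_=cv2.connectedComponentsWithStats(mask.astype(np.uint8)); return [l==i for i in range(1,n) if s[i,4]>=amin]
def hsv(p): return cv2.cvtColor(p,cv2.COLOR_RGB2HSV)
def rect(P): 
    c,s,a=cv2.minAreaRect((P[:,:2]*1000).astype(np.float32)); return np.round(c,1),np.round(s,1),round(a,1)
if __name__=='__main__':
  for n in ['top','scene']:
    z=np.load(f'/tmp/{n}0.npz'); p,c=z['p'],z['c']; h=hsv(p); print(n)
    reg=(c[...,0]>.2)&(c[...,0]<.85)&(abs(c[...,1])<.6)
    hi=(abs(c[...,2]-.131)<.012)&reg
    for b in blobs(hi,40): print('z.128',b.sum(),rect(c[b]),c[b].mean(0).round(3))
    cr=(h[...,0]<22)&(h[...,1]>120)&(h[...,2]>70)&reg
    for b in blobs(cr,8): print('orange',b.sum(),np.round(np.median(c[b],0),4),rect(c[b]))
    rim=(abs(c[...,2]-.108)<.006)&reg
    for b in blobs(rim,40): print('z.108',b.sum(),rect(c[b]))
    for b in blobs((abs(c[...,2]-.01)<.005)&reg,100): print('z.01',b.sum(),rect(c[b]))
    for b in blobs((c[...,2]>.02)&reg,20): print('any',b.sum(),rect(c[b]),c[b][:,2].max().round(3))
    for b in blobs((c[...,2]>.12)&reg&(c[...,1]<-.1),5): print('hi',b.sum(),np.round(np.median(c[b],0),4),rect(c[b]))
E
python3 m.py
```

```text
top
z.128 917 (array([ 729.2, -331.6]), array([80.5, 80.7]), 33.0) [ 0.728 -0.33   0.13 ]
z.128 7547 (array([628.2, -27. ]), array([180.6, 236.2]), 12.3) [ 0.627 -0.027  0.13 ]
z.128 314 (array([ 519.8, -290.5]), array([91. , 60.7]), 12.4) [ 0.527 -0.287  0.135]
z.128 240 (array([493.7, -56. ]), array([21.3, 99.8]), 9.0) [ 0.492 -0.055  0.125]
orange 67 [ 0.6604 -0.0797  0.1391] (array([660.5, -80.7]), array([15.5, 22.3]), 69.9)
orange 62 [ 0.6489 -0.0277  0.1406] (array([572.2,   3.1]), array([ 21.4, 190.7]), 67.7)
orange 70 [0.6346 0.0356 0.1391] (array([635.1,  34.8]), array([20.6, 17.6]), 77.8)
orange 61 [ 0.5919 -0.027   0.1401] (array([591., -26.]), array([16.7, 16.6]), 89.1)
orange 76 [0.5758 0.0264 0.1402] (array([575.9,  26.4]), array([16.6, 23.1]), 44.9)
orange 286 [ 0.5357 -0.0462  0.1042] (array([524.8, -48.2]), array([ 30.3, 216.1]), 12.3)
orange 149 [ 0.4986 -0.2927  0.1893] (array([ 497.6, -130.3]), array([ 17.5, 359.1]), 0.2)
orange 305 [0.2074 0.5176 0.0102] (array([210. , 517.7]), array([125.3,  19.9]), 90.0)
z.108 288 (array([524. , -49.6]), array([ 32.7, 216.7]), 
[... 2556 characters left out ...]
,  50.1]), 89.6) 0.446
any 926 (array([492.7, 315.2]), array([ 98.7, 128.4]), 56.5) 0.118
any 925 (array([699.6, 345.3]), array([ 67.1, 201. ]), 27.4) 0.092
any 5992 (array([600.7, -29.4]), array([237.4, 243.8]), 12.2) 0.146
any 838 (array([ 522.1, -296.5]), array([95.5, 70.4]), 3.9) 0.199
any 1383 (array([ 730.4, -329.9]), array([80.8, 79.7]), 58.9) 0.137
hi 8 [ 0.5042 -0.1008  0.1221] (array([ 505.7, -101.4]), array([12.1,  2.2]), 2.7)
hi 812 [ 0.6348 -0.1231  0.1301] (array([ 647.4, -113.6]), array([181.2,  58.3]), 11.1)
hi 446 [ 0.5085 -0.3009  0.1386] (array([ 521.3, -296.6]), array([93.8, 70.4]), 3.9)
hi 797 [ 0.7326 -0.3319  0.1305] (array([ 729.6, -329.7]), array([79. , 81.2]), 43.5)
```

```bash
python3 -c "
import cv2,numpy as np
t=cv2.imread('pics/top0.png');s=cv2.imread('pics/scene0.png')
a=cv2.resize(t[180:280,330:430],(400,400),interpolation=2);b=cv2.resize(s[205:305,110:210],(400,400),interpolation=2)
c=cv2.resize(t[200:300,80:180],(200,200));d=cv2.resize(s[110:180,250:320],(200,200))
cv2.imwrite('pics/crop.png',np.vstack([np.hstack([a,b]),np.hstack([c,d,c*0,d*0])]))"
```

```text
(no output)
```

View pics/crop.png

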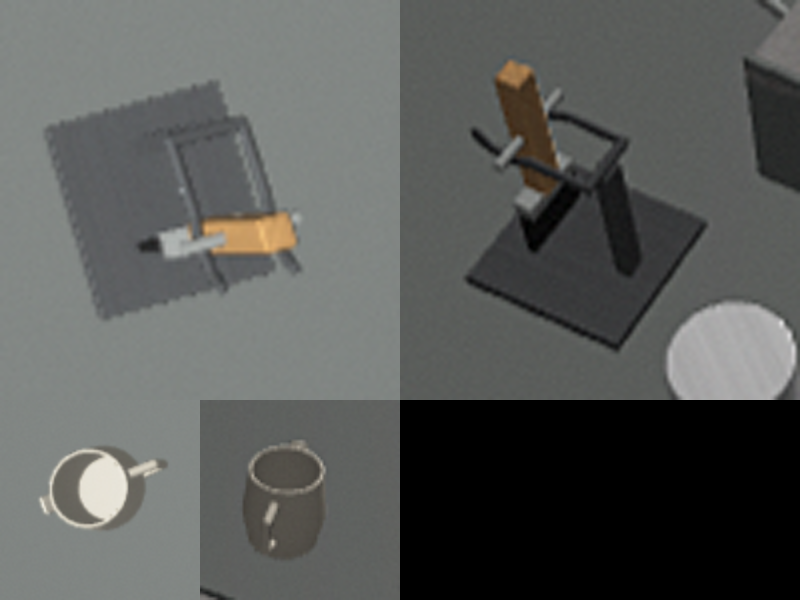

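```bash
cat >> h.py <<'E'
HC=np.array([.6285,-.0265]); HY=np.radians(12.3)
SC=np.array([.4995,-.3007]); SY=15.
JG=np.array([.4885,.320])
def loc(p): 
    d=np.asarray(p)[...,:2]-HC; c,s=np.cos(HY),np.sin(HY); return np.stack([d[...,0]*c+d[...,1]*s,-d[...,0]*s+d[...,1]*c],-1)
def wor(x,y):
    c,s=np.cos(HY),np.sin(HY); return HC+np.array([x*c-y*s,x*s+y*c])
def go(xyz,yaw):
    "turn first (az), then shift in the turned (target) frame; units of the moves"
    o=sensors.get_obs(); R0=R.from_euler('xyz',o['ee_rot'],degrees=True); R1=R.from_euler('xyz',[180,0,yaw],degrees=True)
    rv=np.degrees((R0.inv()*R1).as_rotvec())/90; d=R1.inv().apply(np.array(xyz)-o['ee_pos'])/.15
    print('turn',rv.round(3),'shift',d.round(3),'pos',np.round(o['ee_pos'],4),'rot',np.round(o['ee_rot'],1),'F',np.round(o['force'],1),'w',round(float(o['width']),4),'t',round(float(o['t']),1))
E
python3 - <<'E'
from h import *
go([.4925,-.0565,.20],102.3)
for p in [(.6604,-.0797),(.65,-.0277),(.635,.0355),(.593,-.0265),(.5765,.0264)]: print(loc(p).round(3))
E
```

```text
turn [-0.001  0.     0.638] shift [-4.297  1.065  0.206] pos [0.1992 0.5392 0.2309] rot [-179.9    0.   159.7] F [-0.5  0.3 -0.5] w 0.0854 t 0.1
[ 0.02  -0.059]
[ 0.021 -0.006]
[0.02  0.059]
[-0.035  0.008]
[-0.04   0.063]
```

```bash
python3 -m creep '[{"az":0.064,"grip":0.2},{"az":0.064,"grip":0.2},{"az":0.064,"grip":0.2},{"az":0.064,"grip":0.2},{"az":0.064,"grip":0.2},{"az":0.064,"grip":0.2},{"az":0.064,"grip":0.2},{"az":0.064,"grip":0.2},{"az":0.064,"grip":0.2},{"az":0.062,"grip":0.2},{"dx":-0.2,"dy":0.05},{"dx":-0.2,"dy":0.05},{"dx":-0.2,"dy":0.05},{"dx":-0.2,"dy":0.05},{"dx":-0.2,"dy":0.05},{"dx":-0.2,"dy":0.05},{"dx":-0.2,"dy":0.05},{"dx":-0.2,"dy":0.05},{"dx":-0.2,"dy":0.05},{"dx":-0.2,"dy":0.05}]'
python3 -m creep '[{"dx":-0.2,"dy":0.05},{"dx":-0.2,"dy":0.05},{"dx":-0.2,"dy":0.05},{"dx":-0.2,"dy":0.05},{"dx":-0.2,"dy":0.05},{"dx":-0.2,"dy":0.05},{"dx":-0.2,"dy":0.05},{"dx":-0.2,"dy":0.05},{"dx":-0.2,"dy":0.05},{"dx":-0.2,"dy":0.05},{"dx":-0.2,"dy":0.05},{"dx":-0.05},{},{}]'
python3 -c "
from h import *
go([.4925,-.0565,.103],102.3)"
```

```text
turn [-0.001  0.     0.638] shift [-4.297  1.065  0.853] pos [0.1992 0.5392 0.2309] rot [-179.9    0.   159.7] F [-0.5  0.3 -0.5] w 0.0854 t 0.1$[0]: bad value
$[0]: bad value
```

```bash
python3 -m creep '[{"dx":0,"dy":0,"dz":0,"ax":0,"ay":0,"az":0.064,"grip":0.2}]'; python3 -m creep '[{"az":0.064,"grip":0.2}]' 40; python3 -m creep '[{"dx":0.0,"dy":0.0,"dz":0.0,"az":0.064,"grip":0.2}]' 40
```

```text
t: 0.18
ee_pos: [0.1993, 0.5392, 0.231]
ee_rot: [-180.0, -0.0, 154.1]
force: [-0.1, -0.1, -0.1]
width: 0.0755
grip_force: 0.0$[0]: bad value
$[0]: bad value
```

```bash
python3 -m creep '[{"dx":0,"dy":0,"dz":0,"ax":0,"ay":0,"az":0.072,"grip":0.2},{"dx":0,"dy":0,"dz":0,"ax":0,"ay":0,"az":0.072,"grip":0.2},{"dx":0,"dy":0,"dz":0,"ax":0,"ay":0,"az":0.072,"grip":0.2},{"dx":0,"dy":0,"dz":0,"ax":0,"ay":0,"az":0.072,"grip":0.2},{"dx":0,"dy":0,"dz":0,"ax":0,"ay":0,"az":0.072,"grip":0.2},{"dx":0,"dy":0,"dz":0,"ax":0,"ay":0,"az":0.072,"grip":0.2},{"dx":0,"dy":0,"dz":0,"ax":0,"ay":0,"az":0.072,"grip":0.2},{"dx":0,"dy":0,"dz":0,"ax":0,"ay":0,"az":0.07,"grip":0.2},{"dx":-0.12,"dy":0.03,"dz":0,"ax":0,"ay":0,"az":0,"grip":0.2},{"dx":-0.24,"dy":0.06,"dz":0,"ax":0,"ay":0,"az":0,"grip":0.2},{"dx":-0.24,"dy":0.06,"dz":0,"ax":0,"ay":0,"az":0,"grip":0.2},{"dx":-0.24,"dy":0.06,"dz":0,"ax":0,"ay":0,"az":0,"grip":0.2},{"dx":-0.24,"dy":0.06,"dz":0,"ax":0,"ay":0,"az":0,"grip":0.2},{"dx":-0.24,"dy":0.06,"dz":0,"ax":0,"ay":0,"az":0,"grip":0.2},{"dx":-0.24,"dy":0.06,"dz":0,"ax":0,"ay":0,"az":0,"grip":0.2},{"dx":-0.24,"dy":0.06,"dz":0,"ax":0,"ay":0,"az":0,"grip":0.2},{"dx":-0.24,"dy":0.06,"dz":0,"ax":0,"ay":0,"az":0,"grip":0.2},{"dx":-0.24,"dy":0.06,"dz":0,"ax":0,"ay":0,"az":0,"grip":0.2},{"dx":-0.24,"dy":0.06,"dz":0,"ax":0,"ay":0,"az":0,"grip":0.2}]'
python3 -m creep '[{"dx":-0.24,"dy":0.06,"dz":0,"ax":0,"ay":0,"az":0,"grip":0.2},{"dx":-0.24,"dy":0.06,"dz":0,"ax":0,"ay":0,"az":0,"grip":0.2},{"dx":-0.24,"dy":0.06,"dz":0,"ax":0,"ay":0,"az":0,"grip":0.2},{"dx":-0.24,"dy":0.06,"dz":0,"ax":0,"ay":0,"az":0,"grip":0.2},{"dx":-0.24,"dy":0.06,"dz":0,"ax":0,"ay":0,"az":0,"grip":0.2},{"dx":-0.24,"dy":0.06,"dz":0,"ax":0,"ay":0,"az":0,"grip":0.2},{"dx":-0.24,"dy":0.06,"dz":0,"ax":0,"ay":0,"az":0,"grip":0.2},{"dx":-0.1,"dy":0.02,"dz":0.1,"ax":0,"ay":0,"az":0,"grip":0.2},{"dx":0,"dy":0,"dz":0,"ax":0,"ay":0,"az":0,"grip":0.2}]'
python3 -c "
from h import *
go([.4925,-.0565,.103],102.3)"
```

```text
t: 1.77
ee_pos: [0.3725, 0.1885, 0.2313]
ee_rot: [-180.0, 0.0, 102.3]
force: [0.6, 1.0, 0.0]
width: 0.0512
grip_force: 0.0
t: 2.52
ee_pos: [0.4936, -0.0603, 0.2144]
ee_rot: [-179.9, 0.1, 102.0]
force: [-1.3, -0.2, -1.7]
width: 0.0509
grip_force: 0.0
turn [-0.001  0.001 -0.003] shift [ 0.026 -0.002  0.742] pos [ 0.4936 -0.0603  0.2144] rot [-1.799e+02  1.000e-01  1.020e+02] F [-1.3 -0.2 -1.7] w 0.0509 t 2.5
```

```bash
python3 -m creep '[{"dx":0,"dy":0,"dz":0.15,"ax":0,"ay":0,"az":0,"grip":0.2},{"dx":0,"dy":0,"dz":0.15,"ax":0,"ay":0,"az":0,"grip":0.2},{"dx":0,"dy":0,"dz":0.15,"ax":0,"ay":0,"az":0,"grip":0.2},{"dx":0,"dy":0,"dz":0.15,"ax":0,"ay":0,"az":0,"grip":0.2},{"dx":0,"dy":0,"dz":0.14,"ax":0,"ay":0,"az":0,"grip":0.2},{"dx":0,"dy":0,"dz":0,"ax":0,"ay":0,"az":0,"grip":-0.8},{"dx":0,"dy":0,"dz":0,"ax":0,"ay":0,"az":0,"grip":-0.8},{"dx":0,"dy":0,"dz":0,"ax":0,"ay":0,"az":0,"grip":-0.8},{"dx":0,"dy":0,"dz":0,"ax":0,"ay":0,"az":0,"grip":-0.8},{"dx":0,"dy":0,"dz":0,"ax":0,"ay":0,"az":0,"grip":-0.8},{"dx":0,"dy":0,"dz":0,"ax":0,"ay":0,"az":0,"grip":-0.8}]' 25
```

```text
t: 3.43
ee_pos: [0.4916, -0.0568, 0.1064]
ee_rot: [-179.8, -0.0, 102.3]
force: [-13.9, -2.8, 3.9]
width: 0.0109
grip_force: 26.1
```

```bash
python3 -m creep '[{"dx":0,"dy":-0.037,"dz":0.023,"ax":0,"ay":0,"az":0,"grip":-0.8},{"dx":0,"dy":-0.037,"dz":0.023,"ax":0,"ay":0,"az":0,"grip":-0.8},{"dx":0,"dy":-0.037,"dz":0.023,"ax":0,"ay":0,"az":0,"grip":-0.8},{"dx":0,"dy":-0.033,"dz":0.029,"ax":0,"ay":0,"az":0,"grip":-0.8},{"dx":0,"dy":-0.033,"dz":0.029,"ax":0,"ay":0,"az":0,"grip":-0.8},{"dx":0,"dy":-0.033,"dz":0.029,"ax":0,"ay":0,"az":0,"grip":-0.8},{"dx":0,"dy":-0.027,"dz":0.034,"ax":0,"ay":0,"az":0,"grip":-0.8},{"dx":0,"dy":-0.027,"dz":0.034,"ax":0,"ay":0,"az":0,"grip":-0.8},{"dx":0,"dy":-0.027,"dz":0.034,"ax":0,"ay":0,"az":0,"grip":-0.8},{"dx":0,"dy":-0.021,"dz":0.038,"ax":0,"ay":0,"az":0,"grip":-0.8},{"dx":0,"dy":-0.021,"dz":0.038,"ax":0,"ay":0,"az":0,"grip":-0.8},{"dx":0,"dy":-0.021,"dz":0.038,"ax":0,"ay":0,"az":0,"grip":-0.8},{"dx":0,"dy":0,"dz":0,"ax":0,"ay":0,"az":0,"grip":-0.8}]'
```

```text
t: 4.52
ee_pos: [0.4414, -0.0679, 0.0501]
ee_rot: [180.0, 0.0, 102.3]
force: [-4.4, -0.1, 1.5]
width: 0.0108
grip_force: 27.8
```

```bash
python3 -m creep '[{"dx":0,"dy":-0.007,"dz":0.02,"ax":0,"ay":0,"az":0,"grip":-0.8},{"dx":0,"dy":-0.007,"dz":0.02,"ax":0,"ay":0,"az":0,"grip":-0.8},{"dx":0,"dy":0,"dz":0,"ax":0,"ay":0,"az":0,"grip":-0.8},{"dx":0,"dy":0,"dz":0,"ax":0,"ay":0,"az":0,"grip":-0.8}]'
```

```text
t: 4.85
ee_pos: [0.4401, -0.0684, 0.0447]
ee_rot: [179.9, 0.0, 102.3]
force: [-3.4, 0.1, 7.7]
width: 0.0114
grip_force: 29.7
```

```bash
python3 -m creep '[{"dx":0,"dy":0,"dz":0,"ax":0,"ay":0,"az":0,"grip":0.2},{"dx":0,"dy":0,"dz":0,"ax":0,"ay":0,"az":0,"grip":0.2},{"dx":0,"dy":0,"dz":0,"ax":0,"ay":0,"az":0,"grip":0.2},{"dx":0,"dy":0,"dz":0,"ax":0,"ay":0,"az":0,"grip":0.2},{"dx":0,"dy":0,"dz":-0.1,"ax":0,"ay":0,"az":0,"grip":0.2},{"dx":0,"dy":0,"dz":-0.25,"ax":0,"ay":0,"az":0,"grip":0.2},{"dx":0,"dy":0,"dz":-0.25,"ax":0,"ay":0,"az":0,"grip":0.2},{"dx":0,"dy":0,"dz":-0.25,"ax":0,"ay":0,"az":0,"grip":0.2},{"dx":0,"dy":0,"dz":-0.25,"ax":0,"ay":0,"az":0,"grip":0.2},{"dx":0,"dy":0,"dz":-0.25,"ax":0,"ay":0,"az":0,"grip":0.2},{"dx":0,"dy":0,"dz":-0.1,"ax":0,"ay":0,"az":0,"grip":0.2},{"dx":0,"dy":0,"dz":0,"ax":0,"ay":0,"az":0,"grip":0.2}]'
python3 - <<'E'
from h import *
from m import *
go([SC[0],SC[1],.25],105)
im=img('top'); save(im,'top1.png'); c=cloud(im); p=im['pixels']; h=hsv(p)
reg=(c[...,0]>.4)&(c[...,0]<.6)&(abs(c[...,1]+.07)<.15)&(h[...,0]<22)&(h[...,1]>120)&(h[...,2]>60)
for b in blobs(reg,8): print(b.sum(),np.median(c[b],0).round(3))
# scraper handle from both views
for n in ['top','scene']:
    im=img(n); c=cloud(im); h=hsv(im['pixels'])
    m=(h[...,0]<22)&(h[...,1]>90)&(h[...,2]>50)&(c[...,2]>.185)&(c[...,2]<.215)&(c[...,1]<-.2)&(c[...,0]<.6)
    print(n,m.sum(),c[m].mean(0).round(4))
    bar=(h[...,1]<60)&(h[...,2]>110)&(abs(c[...,2]-.14)<.01)&(np.hypot(c[...,0]-SC[0],c[...,1]-SC[1])<.05)
    print(bar.sum(),c[bar].mean(0).round(4) if bar.any() else '')
E
```

```text
t: 5.85
ee_pos: [0.4406, -0.0685, 0.2643]
ee_rot: [179.7, 0.1, 102.3]
force: [0.0, 0.0, -0.2]
width: 0.051
grip_force: 0.0
turn [ 0.003  0.001 -0.03 ] shift [-1.597 -0.021  0.096] pos [ 0.4406 -0.0685  0.2643] rot [1.797e+02 1.000e-01 1.023e+02] F [ 0.   0.  -0.2] w 0.051 t 5.8
61 [ 0.592 -0.027  0.14 ]
76 [0.576 0.026 0.14 ]
2002 [ 0.514 -0.044  0.055]
top 86 [ 0.4991 -0.2987  0.1941]
91 [ 0.5078 -0.2895  0.1371]
scene 57 [ 0.5022 -0.2994  0.1934]
27 [ 0.5004 -0.299   0.139 ]
```

View pics/top1.png

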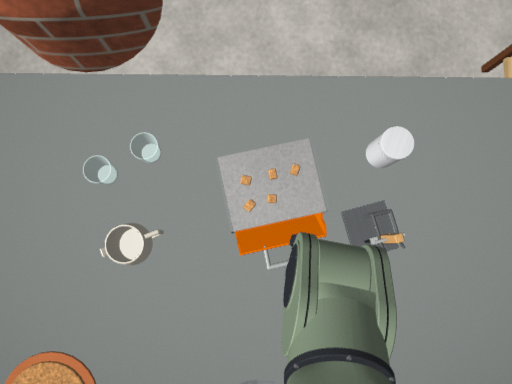

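The image shows the bin open (orange pocket about rows 215–250, columns 235–327) and everything else in place. Next comes the scraper.

```bash
python3 -m creep '[{"dx":0,"dy":0,"dz":0,"ax":0,"ay":0,"az":-0.03,"grip":0.3},{"dx":-0.15,"dy":0,"dz":0,"ax":0,"ay":0,"az":0,"grip":0.3},{"dx":-0.2,"dy":0,"dz":0,"ax":0,"ay":0,"az":0,"grip":0.3},{"dx":-0.2,"dy":0,"dz":0,"ax":0,"ay":0,"az":0,"grip":0.3},{"dx":-0.2,"dy":0,"dz":0,"ax":0,"ay":0,"az":0,"grip":0.3},{"dx":-0.2,"dy":0,"dz":0,"ax":0,"ay":0,"az":0,"grip":0.3},{"dx":-0.2,"dy":0,"dz":0,"ax":0,"ay":0,"az":0,"grip":0.3},{"dx":-0.2,"dy":0,"dz":0,"ax":0,"ay":0,"az":0,"grip":0.3},{"dx":-0.15,"dy":0,"dz":0,"ax":0,"ay":0,"az":0,"grip":0.3},{"dx":-0.1,"dy":-0.02,"dz":0,"ax":0,"ay":0,"az":0,"grip":0.3},{"dx":0,"dy":0,"dz":0,"ax":0,"ay":0,"az":0,"grip":0.3},{"dx":0,"dy":0,"dz":0,"ax":0,"ay":0,"az":0,"grip":0.3}]'
python3 -c "
from h import *
go([.5003,-.2997,.158],105)"
```

```text
t: 7.0
ee_pos: [0.4983, -0.3011, 0.2595]
ee_rot: [-179.9, -0.1, 104.9]
force: [-0.5, -0.3, -0.8]
width: 0.0557
grip_force: 0.0
turn [-0.001 -0.001 -0.001] shift [0.006 0.015 0.677] pos [ 0.4983 -0.3011  0.2595] rot [-1.799e+02 -1.000e-01  1.049e+02] F [-0.5 -0.3 -0.8] w 0.0557 t 7.0
```

```bash
python3 -m creep '[{"dx":0.006,"dy":0.015,"dz":0.14,"ax":0,"ay":0,"az":0,"grip":0.3},{"dx":0,"dy":0,"dz":0.14,"ax":0,"ay":0,"az":0,"grip":0.3},{"dx":0,"dy":0,"dz":0.14,"ax":0,"ay":0,"az":0,"grip":0.3},{"dx":0,"dy":0,"dz":0.14,"ax":0,"ay":0,"az":0,"grip":0.3},{"dx":0,"dy":0,"dz":0.117,"ax":0,"ay":0,"az":0,"grip":0.3},{"dx":0,"dy":0,"dz":0,"ax":0,"ay":0,"az":0,"grip":0.3},{"dx":0,"dy":0,"dz":0,"ax":0,"ay":0,"az":0,"grip":-0.7},{"dx":0,"dy":0,"dz":0,"ax":0,"ay":0,"az":0,"grip":-0.7},{"dx":0,"dy":0,"dz":0,"ax":0,"ay":0,"az":0,"grip":-0.7},{"dx":0,"dy":0,"dz":0,"ax":0,"ay":0,"az":0,"grip":-0.7},{"dx":0,"dy":0,"dz":0,"ax":0,"ay":0,"az":0,"grip":-0.7},{"dx":0,"dy":0,"dz":0,"ax":0,"ay":0,"az":0,"grip":-0.7}]' 60
python3 -c "
from h import *
im=img('scene'); save(im,'s2.png'); a=cv2.imread('pics/s2.png')[190:310,90:250]; cv2.imwrite('pics/s2c.png',cv2.resize(a,(640,480),interpolation=2))"
```

```text
t: 8.0
ee_pos: [0.5007, -0.2999, 0.1605]
ee_rot: [180.0, 0.1, 105.0]
force: [-3.0, 0.6, 7.7]
width: 0.0194
grip_force: 58.8
```

View pics/s2c.png

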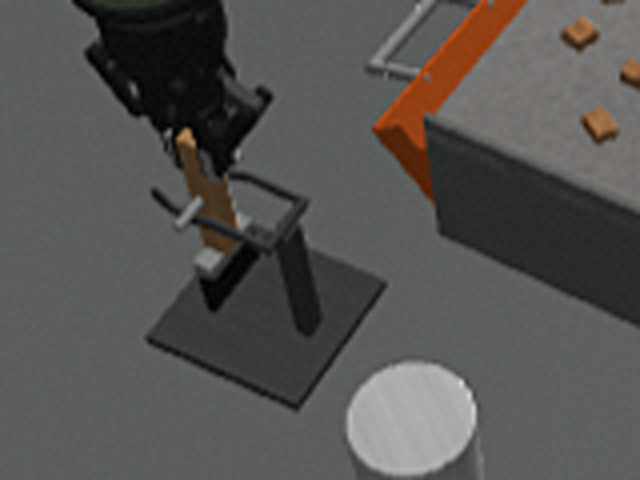

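Handle is held at about (185,145) with the bar still on the prongs. I'll lift it, then back out toward the stand's −x.

```bash
python3 -m creep '[{"dx":0,"dy":0,"dz":-0.06,"ax":0,"ay":0,"az":0,"grip":-0.7},{"dx":0,"dy":0,"dz":-0.06,"ax":0,"ay":0,"az":0,"grip":-0.7},{"dx":0,"dy":0,"dz":-0.06,"ax":0,"ay":0,"az":0,"grip":-0.7},{"dx":0,"dy":0,"dz":-0.05,"ax":0,"ay":0,"az":0,"grip":-0.7},{"dx":0,"dy":0,"dz":0,"ax":0,"ay":0,"az":0,"grip":-0.7},{"dx":0,"dy":-0.1,"dz":0,"ax":0,"ay":0,"az":0,"grip":-0.7},{"dx":0,"dy":-0.15,"dz":0,"ax":0,"ay":0,"az":0,"grip":-0.7},{"dx":0,"dy":-0.15,"dz":0,"ax":0,"ay":0,"az":0,"grip":-0.7},{"dx":0,"dy":-0.15,"dz":0,"ax":0,"ay":0,"az":0,"grip":-0.7},{"dx":0,"dy":0,"dz":0,"ax":0,"ay":0,"az":0,"grip":-0.7},{"dx":0,"dy":0,"dz":-0.2,"ax":0,"ay":0,"az":0,"grip":-0.7},{"dx":0,"dy":0,"dz":-0.2,"ax":0,"ay":0,"az":0,"grip":-0.7},{"dx":0,"dy":0,"dz":-0.2,"ax":0,"ay":0,"az":0,"grip":-0.7},{"dx":0,"dy":0,"dz":-0.2,"ax":0,"ay":0,"az":0,"grip":-0.7},{"dx":0,"dy":0,"dz":-0.1,"ax":0,"ay":0,"az":0,"grip":-0.7},{"dx":0,"dy":0,"dz":0,"ax":0,"ay":0,"az":0,"grip":-0.7},{"dx":0,"dy":0,"dz":0,"ax":0,"ay":0,"az":0,"grip":-0.7}]'
python3 - <<'E'
from h import *
from m import *
go([JG[0],JG[1],.33],105)
im=img('scene'); save(im,'s3.png'); c=cloud(im); o=sensors.get_obs(); P=o['ee_pos']
m=(np.hypot(c[...,0]-P[0],c[...,1]-P[1])<.06)&(c[...,2]<P[2]-.02)&(c[...,2]>P[2]-.16)
q=c[m]; print(m.sum(), q[:,2].min())
for a in np.arange(-.15,-.02,.015):
    k=(abs(q[:,2]-P[2]-a)<.0075); 
    if k.sum()>3: 
        w=q[k][:,:2]-P[:2]; t=np.radians(15); lx=w@[np.cos(t),np.sin(t)]; ly=w@[-np.sin(t),np.cos(t)]
        print(round(a,3),k.sum(),'x',np.percentile(lx,[5,50,95]).round(4),'y',np.percentile(ly,[5,50,95]).round(4))
# jug check
for n in ['top','scene']:
    im=img(n); c=cloud(im); b=(abs(c[...,2]-.111)<.004)&(np.hypot(c[...,0]-.4885,c[...,1]-.32)<.09)
    pt=(c[b][:,:2]*1000).astype(np.float32); (x,y),(a,bb),an=cv2.fitEllipse(pt); print(n,b.sum(),x,y,a,bb, cv2.minEnclosingCircle(pt))
E
```

```text
t: 9.47
ee_pos: [0.4212, -0.3208, 0.329]
ee_rot: [180.0, 0.0, 105.0]
force: [0.4, 0.2, -1.4]
width: 0.0191
grip_force: 59.4
turn [0. 0. 0.] shift [ 4.01   1.539 -0.007] pos [ 0.4212 -0.3208  0.329 ] rot [180.   0. 105.] F [ 0.4  0.2 -1.4] w 0.0191 t 9.5
486 0.19178477764392798
-0.135 27 x [-0.0018  0.0005  0.0038] y [-0.025  -0.002   0.0213]
-0.12 70 x [-0.0013  0.0013  0.0035] y [-0.0258  0.0015  0.026 ]
-0.105 64 x [-0.0028  0.0017  0.0034] y [-0.0258 -0.004   0.0256]
-0.09 71 x [-0.0081  0.0047  0.0079] y [-0.0249 -0.0086  0.0256]
-0.075 74 x [-0.0065  0.0052  0.0097] y [-0.0212 -0.0065  0.0226]
-0.06 43 x [-0.0066  0.0074  0.0105] y [-0.0093 -0.006   0.0093]
-0.045 46 x [-0.0057  0.0075  0.0105] y [-0.0088 -0.0063  0.0074]
-0.03 61 x [-0.0005  0.0065  0.0102] y [-0.032  -0.0021  0.027 ]
top 251 487.34381103515625 321.1448974609375 86.89608001708984 94.64474487304688 ((487.008056640625, 325.163818359375), 52.00407028198242)
scene 118 487.6676330566406 322.7840576171875 86.5274658203125 94.19676208496094 ((485.54302978515625, 325.0074768066406), 54.32167434692383)
```

```bash
python3 -m creep '[{"dx":0.2,"dy":0.077,"dz":0,"ax":0,"ay":0,"az":0,"grip":-0.7},{"dx":0.2,"dy":0.077,"dz":0,"ax":0,"ay":0,"az":0,"grip":-0.7},{"dx":0.2,"dy":0.077,"dz":0,"ax":0,"ay":0,"az":0,"grip":-0.7},{"dx":0.2,"dy":0.077,"dz":0,"ax":0,"ay":0,"az":0,"grip":-0.7},{"dx":0.2,"dy":0.077,"dz":0,"ax":0,"ay":0,"az":0,"grip":-0.7},{"dx":0.2,"dy":0.077,"dz":0,"ax":0,"ay":0,"az":0,"grip":-0.7},{"dx":0.2,"dy":0.077,"dz":0,"ax":0,"ay":0,"az":0,"grip":-0.7},{"dx":0.2,"dy":0.077,"dz":0,"ax":0,"ay":0,"az":0,"grip":-0.7},{"dx":0.2,"dy":0.077,"dz":0,"ax":0,"ay":0,"az":0,"grip":-0.7},{"dx":0.2,"dy":0.077,"dz":0,"ax":0,"ay":0,"az":0,"grip":-0.7},{"dx":0.2,"dy":0.077,"dz":0,"ax":0,"ay":0,"az":0,"grip":-0.7},{"dx":0.2,"dy":0.077,"dz":0,"ax":0,"ay":0,"az":0,"grip":-0.7},{"dx":0.2,"dy":0.077,"dz":0,"ax":0,"ay":0,"az":0,"grip":-0.7},{"dx":0.2,"dy":0.077,"dz":0,"ax":0,"ay":0,"az":0,"grip":-0.7},{"dx":0.2,"dy":0.077,"dz":0,"ax":0,"ay":0,"az":0,"grip":-0.7},{"dx":0.2,"dy":0.077,"dz":0,"ax":0,"ay":0,"az":0,"grip":-0.7},{"dx":0.2,"dy":0.077,"dz":0,"ax":0,"ay":0,"az":0,"grip":-0.7},{"dx":0.2,"dy":0.077,"dz":0,"ax":0,"ay":0,"az":0,"grip":-0.7},{"dx":0.2,"dy":0.077,"dz":0,"ax":0,"ay":0,"az":0,"grip":-0.7},{"dx":0.1,"dy":0.04,"dz":0,"ax":0,"ay":0,"az":0,"grip":-0.7}]'
python3 -m creep '[{"dx":0.1,"dy":0.04,"dz":0,"ax":0,"ay":0,"az":0,"grip":-0.7},{"dx":0,"dy":0,"dz":0,"ax":0,"ay":0,"az":0,"grip":-0.7}]'
cat > jug.py <<'E'
from h import *
def jug():
  for n in ['top','scene']:
    im=img(n); c=cloud(im); P=sensors.get_obs()['ee_pos']
    rad=np.hypot(c[...,0]-.4875,c[...,1]-.322)
    b=(abs(c[...,2]-.111)<.004)&(rad<.15)&(np.hypot(c[...,0]-P[0],c[...,1]-P[1])>0.0)
    pt=(c[b][:,:2]*1000).astype(np.float32)
    if len(pt)>30: (x,y),(a,bb),an=cv2.fitEllipse(pt); print(n,b.sum(),round(x,1),round(y,1),round(a),round(bb))
if __name__=='__main__': jug(); go([.4875,.3215,.19],105)
E
python3 jug.py
```

```text
t: 11.28
ee_pos: [0.4864, 0.3063, 0.3274]
ee_rot: [-179.9, -0.0, 105.2]
force: [-1.3, 0.2, -1.8]
width: 0.0192
grip_force: 59.2
t: 11.45
ee_pos: [0.4884, 0.3216, 0.3272]
ee_rot: [-179.9, -0.0, 105.2]
force: [-1.1, -0.5, -1.7]
width: 0.0193
grip_force: 59.3
top 215 487.7 321.4 87 95
scene 102 487.1 323.5 87 95
turn [-0.001  0.001  0.   ] shift [ 0.022 -0.005  0.919] pos [0.489  0.3185 0.3278] rot [-1.799e+02  1.000e-01  1.050e+02] F [-0.2  0.1 -1.8] w 0.0193 t 11.6
```

```bash
python3 -m creep '[{"dx":0.02,"dy":0,"dz":0.15,"ax":0,"ay":0,"az":0,"grip":-0.7},{"dx":0,"dy":0,"dz":0.15,"ax":0,"ay":0,"az":0,"grip":-0.7},{"dx":0,"dy":0,"dz":0.15,"ax":0,"ay":0,"az":0,"grip":-0.7},{"dx":0,"dy":0,"dz":0.15,"ax":0,"ay":0,"az":0,"grip":-0.7},{"dx":0,"dy":0,"dz":0.15,"ax":0,"ay":0,"az":0,"grip":-0.7},{"dx":0,"dy":0,"dz":0.16,"ax":0,"ay":0,"az":0,"grip":-0.7},{"dx":0,"dy":0,"dz":0.03,"ax":0,"ay":0,"az":0,"grip":-0.7},{"dx":0,"dy":0,"dz":0,"ax":0,"ay":0,"az":0,"grip":-0.7},{"dx":0,"dy":0,"dz":0,"ax":0,"ay":0,"az":0,"grip":-0.7},{"dx":0,"dy":0,"dz":0,"ax":0,"ay":0,"az":0,"grip":-0.7},{"dx":0,"dy":0,"dz":0,"ax":0,"ay":0,"az":0,"grip":-0.7}]'
python3 -m creep '[{"dx":0,"dy":0,"dz":-0.15,"ax":0,"ay":0,"az":0,"grip":-0.7},{"dx":0,"dy":0,"dz":-0.15,"ax":0,"ay":0,"az":0,"grip":-0.7},{"dx":0,"dy":0,"dz":-0.15,"ax":0,"ay":0,"az":0,"grip":-0.7},{"dx":0,"dy":0,"dz":-0.15,"ax":0,"ay":0,"az":0,"grip":-0.7},{"dx":0,"dy":0,"dz":-0.15,"ax":0,"ay":0,"az":0,"grip":-0.7},{"dx":0,"dy":0,"dz":-0.15,"ax":0,"ay":0,"az":0,"grip":-0.7},{"dx":0,"dy":0,"dz":0,"ax":0,"ay":0,"az":0,"grip":-0.7}]'
cat > cr.py <<'E'
from h import *
from m import *
import sys
def crusts():
    out={}
    for n in ['top','scene']:
        im=img(n); c=cloud(im); h=hsv(im['pixels'])
        L=loc(c)
        m=(h[...,0]<22)&(h[...,1]>110)&(h[...,2]>60)&(c[...,2]>.131)&(c[...,2]<.155)&(abs(L[...,0])<.11)&(abs(L[...,1])<.12)
        print(n,[(b.sum(),loc(np.median(c[b],0)-np.array([0.001 if n=='top' else .003,0,0])).round(3).tolist()) for b in blobs(m,8)])
        q=(h[...,0]<22)&(h[...,1]>90)&(c[...,2]<.12)&(L[...,0]<-.05)&(L[...,0]>-.25)&(abs(L[...,1])<.2)
        out[n]=q.sum()
    return im
crusts()
def tgt(x,y,z): 
    w=wor(x,y); print((x,y,z)); go([w[0],w[1],z],102.3)
a=list(map(float,sys.argv[1:]))
if a: tgt(*a)
E
python3 cr.py .06 .06 .30
```

```text
t: 12.47
ee_pos: [0.4889, 0.3216, 0.1891]
ee_rot: [179.9, -0.0, 105.0]
force: [-0.1, -0.2, -0.6]
width: 0.0189
grip_force: 59.4
t: 13.05
ee_pos: [0.4894, 0.322, 0.3276]
ee_rot: [179.6, -0.1, 105.0]
force: [-0.2, -0.3, -1.6]
width: 0.0193
grip_force: 59.5
top [(np.int64(70), [0.019, -0.06]), (np.int64(64), [0.019, -0.005]), (np.int64(76), [0.018, 0.06]), (np.int64(66), [-0.038, 0.01]), (np.int64(79), [-0.041, 0.063])]
scene [(np.int64(39), [-0.04, 0.062]), (np.int64(40), [0.019, 0.058]), (np.int64(36), [-0.037, 0.008]), (np.int64(38), [0.02, -0.006]), (np.int64(43), [0.02, -0.06])]
(0.06, 0.06, 0.3)
turn [ 0.001 -0.     0.03 ] shift [-2.066  0.817  0.158] pos [0.4886 0.3215 0.3237] rot [179.9  -0.  105. ] F [-0.4  0.9 -2.1] w 0.0195 t 13.2
```

```bash
python3 -m creep '[{"dx":0,"dy":0,"dz":0,"ax":0,"ay":0,"az":0.03,"grip":-0.7},{"dx":-0.2,"dy":0.08,"dz":0,"ax":0,"ay":0,"az":0,"grip":-0.7},{"dx":-0.2,"dy":0.08,"dz":0,"ax":0,"ay":0,"az":0,"grip":-0.7},{"dx":-0.2,"dy":0.08,"dz":0,"ax":0,"ay":0,"az":0,"grip":-0.7},{"dx":-0.2,"dy":0.08,"dz":0,"ax":0,"ay":0,"az":0,"grip":-0.7},{"dx":-0.2,"dy":0.08,"dz":0,"ax":0,"ay":0,"az":0,"grip":-0.7},{"dx":-0.2,"dy":0.08,"dz":0,"ax":0,"ay":0,"az":0,"grip":-0.7},{"dx":-0.2,"dy":0.08,"dz":0,"ax":0,"ay":0,"az":0,"grip":-0.7},{"dx":-0.2,"dy":0.08,"dz":0,"ax":0,"ay":0,"az":0,"grip":-0.7},{"dx":-0.2,"dy":0.08,"dz":0,"ax":0,"ay":0,"az":0,"grip":-0.7},{"dx":-0.2,"dy":0.08,"dz":0,"ax":0,"ay":0,"az":0,"grip":-0.7},{"dx":-0.06,"dy":0.02,"dz":0,"ax":0,"ay":0,"az":0,"grip":-0.7},{"dx":0,"dy":0,"dz":0,"ax":0,"ay":0,"az":0,"grip":-0.7},{"dx":0,"dy":0,"dz":0,"ax":0,"ay":0,"az":0,"grip":-0.7}]'
python3 cr.py .06 .061 .268
```

```text
t: 14.32
ee_pos: [0.6743, 0.0457, 0.3219]
ee_rot: [-179.9, -0.0, 102.3]
force: [-0.2, -0.2, -0.9]
width: 0.019
grip_force: 59.4
top []
scene [(np.int64(40), [-0.041, 0.063]), (np.int64(39), [0.021, 0.059]), (np.int64(38), [-0.036, 0.007]), (np.int64(40), [0.02, -0.006]), (np.int64(45), [0.021, -0.061])]
(0.06, 0.061, 0.268)
turn [-0.    -0.     0.001] shift [-0.006 -0.001  0.364] pos [0.6741 0.0469 0.3227] rot [-180.    -0.   102.4] F [0.1 0.4 0.1] w 0.0193 t 14.4
```

```bash
python3 -m creep '[{"dx":0,"dy":0,"dz":0.12,"ax":0,"ay":0,"az":0,"grip":-0.7},{"dx":0,"dy":0,"dz":0.12,"ax":0,"ay":0,"az":0,"grip":-0.7},{"dx":0,"dy":0,"dz":0.08,"ax":0,"ay":0,"az":0,"grip":-0.7},{"dx":0,"dy":0,"dz":0.04,"ax":0,"ay":0,"az":0,"grip":-0.7},{"dx":0,"dy":0,"dz":0,"ax":0,"ay":0,"az":0,"grip":-0.7}]'
python3 -m creep '[{"dx":0,"dy":-0.05,"dz":0,"ax":0,"ay":0,"az":0,"grip":-0.7},{"dx":0,"dy":-0.05,"dz":0,"ax":0,"ay":0,"az":0,"grip":-0.7},{"dx":0,"dy":-0.05,"dz":0,"ax":0,"ay":0,"az":0,"grip":-0.7},{"dx":0,"dy":-0.05,"dz":0,"ax":0,"ay":0,"az":0,"grip":-0.7},{"dx":0,"dy":-0.05,"dz":0,"ax":0,"ay":0,"az":0,"grip":-0.7},{"dx":0,"dy":-0.05,"dz":0,"ax":0,"ay":0,"az":0,"grip":-0.7},{"dx":0,"dy":-0.05,"dz":0,"ax":0,"ay":0,"az":0,"grip":-0.7},{"dx":0,"dy":-0.05,"dz":0,"ax":0,"ay":0,"az":0,"grip":-0.7}]'
python3 cr.py -.1 .061 .268
python3 -c "
from h import *
im=img('scene'); save(im,'s4.png'); a=cv2.imread('pics/s4.png')[150:270,180:340]; cv2.imwrite('pics/s4c.png',cv2.resize(a,(640,480),interpolation=2))"
```

```text
t: 14.83
ee_pos: [0.6739, 0.0466, 0.2681]
ee_rot: [-179.9, -0.0, 102.4]
force: [-0.3, -0.2, -2.1]
width: 0.0195
grip_force: 59.2
t: 15.5
ee_pos: [0.6158, 0.0334, 0.2701]
ee_rot: [179.9, 0.0, 102.3]
force: [0.4, -0.1, -1.3]
width: 0.0194
grip_force: 59.4
top []
scene [(np.int64(65), [-0.039, 0.057]), (np.int64(38), [-0.036, 0.008]), (np.int64(42), [0.021, -0.006]), (np.int64(44), [0.021, -0.06])]
(-0.1, 0.061, 0.268)
turn [0.001 0.    0.   ] shift [-0.001 -0.668  0.015] pos [0.6156 0.0332 0.2703] rot [179.9   0.  102.3] F [ 0.1 -0.3 -1.7] w 0.0191 t 15.6
```

View pics/s4c.png

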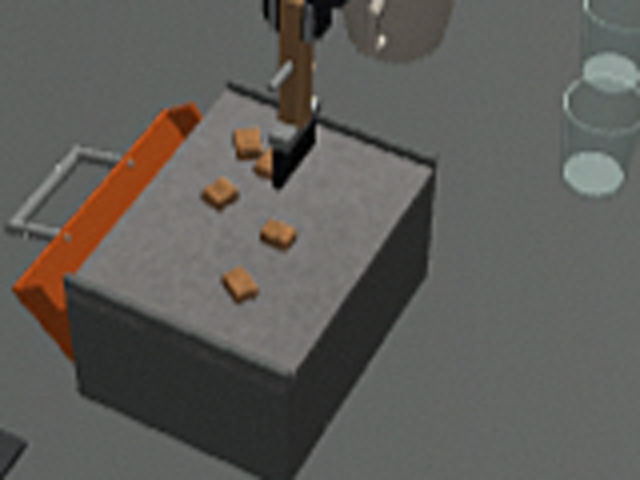

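The blade (295,155) is pushing the first crust toward the front and sits close to the top surface. I'll continue.

```bash
python3 -m creep '[{"dx":0,"dy":-0.048,"dz":0.012,"ax":0,"ay":0,"az":0,"grip":-0.7},{"dx":0,"dy":-0.048,"dz":0,"ax":0,"ay":0,"az":0,"grip":-0.7},{"dx":0,"dy":-0.048,"dz":0,"ax":0,"ay":0,"az":0,"grip":-0.7},{"dx":0,"dy":-0.048,"dz":0,"ax":0,"ay":0,"az":0,"grip":-0.7},{"dx":0,"dy":-0.048,"dz":0,"ax":0,"ay":0,"az":0,"grip":-0.7},{"dx":0,"dy":-0.048,"dz":0,"ax":0,"ay":0,"az":0,"grip":-0.7},{"dx":0,"dy":-0.048,"dz":0,"ax":0,"ay":0,"az":0,"grip":-0.7},{"dx":0,"dy":-0.048,"dz":0,"ax":0,"ay":0,"az":0,"grip":-0.7},{"dx":0,"dy":-0.048,"dz":0,"ax":0,"ay":0,"az":0,"grip":-0.7},{"dx":0,"dy":-0.048,"dz":0,"ax":0,"ay":0,"az":0,"grip":-0.7},{"dx":0,"dy":-0.048,"dz":0,"ax":0,"ay":0,"az":0,"grip":-0.7},{"dx":0,"dy":-0.048,"dz":0,"ax":0,"ay":0,"az":0,"grip":-0.7},{"dx":0,"dy":-0.048,"dz":0,"ax":0,"ay":0,"az":0,"grip":-0.7},{"dx":0,"dy":-0.048,"dz":0,"ax":0,"ay":0,"az":0,"grip":-0.7},{"dx":0,"dy":0,"dz":0,"ax":0,"ay":0,"az":0,"grip":-0.7},{"dx":0,"dy":0,"dz":0,"ax":0,"ay":0,"az":0,"grip":-0.7}]'
python3 cr.py .06 .002 .268
```

```text
t: 16.98
ee_pos: [0.5176, 0.0116, 0.2674]
ee_rot: [180.0, 0.0, 102.3]
force: [-0.0, 0.0, -0.7]
width: 0.0194
grip_force: 59.4
top [(np.int64(72), [0.019, -0.06]), (np.int64(64), [0.019, -0.005])]
scene [(np.int64(36), [-0.036, 0.007]), (np.int64(41), [0.021, -0.007]), (np.int64(44), [0.021, -0.06])]
(0.06, 0.002, 0.268)
turn [0. 0. 0.] shift [-0.392  1.067 -0.005] pos [0.5178 0.0117 0.2672] rot [180.    0.  102.3] F [ 1.   0.8 -2.4] w 0.0196 t 17.1
```

```bash
python3 -m creep '[{"dx":0,"dy":0,"dz":-0.13,"ax":0,"ay":0,"az":0,"grip":-0.7},{"dx":0,"dy":0,"dz":-0.13,"ax":0,"ay":0,"az":0,"grip":-0.7},{"dx":-0.04,"dy":0.107,"dz":0,"ax":0,"ay":0,"az":0,"grip":-0.7},{"dx":-0.04,"dy":0.12,"dz":0,"ax":0,"ay":0,"az":0,"grip":-0.7},{"dx":-0.04,"dy":0.12,"dz":0,"ax":0,"ay":0,"az":0,"grip":-0.7},{"dx":-0.04,"dy":0.12,"dz":0,"ax":0,"ay":0,"az":0,"grip":-0.7},{"dx":-0.04,"dy":0.12,"dz":0,"ax":0,"ay":0,"az":0,"grip":-0.7},{"dx":-0.04,"dy":0.12,"dz":0,"ax":0,"ay":0,"az":0,"grip":-0.7},{"dx":-0.04,"dy":0.12,"dz":0,"ax":0,"ay":0,"az":0,"grip":-0.7},{"dx":-0.04,"dy":0.12,"dz":0,"ax":0,"ay":0,"az":0,"grip":-0.7},{"dx":-0.072,"dy":0.12,"dz":0,"ax":0,"ay":0,"az":0,"grip":-0.7},{"dx":0,"dy":0,"dz":0,"ax":0,"ay":0,"az":0,"grip":-0.7},{"dx":0,"dy":0,"dz":0.13,"ax":0,"ay":0,"az":0,"grip":-0.7},{"dx":0,"dy":0,"dz":0.1,"ax":0,"ay":0,"az":0,"grip":-0.7},{"dx":0,"dy":0,"dz":0,"ax":0,"ay":0,"az":0,"grip":-0.7},{"dx":0,"dy":0,"dz":0,"ax":0,"ay":0,"az":0,"grip":-0.7}]'
python3 cr.py -.1 .002 .2675
```

```text
t: 18.42
ee_pos: [0.6862, -0.0116, 0.2716]
ee_rot: [-179.9, -0.0, 102.3]
force: [1.5, 0.4, -1.2]
width: 0.0193
grip_force: 59.5
top []
scene [(np.int64(36), [-0.036, 0.008]), (np.int64(43), [0.021, -0.007]), (np.int64(46), [0.021, -0.06])]
(-0.1, 0.002, 0.2675)
turn [0.001 0.    0.   ] shift [-1.000e-03 -1.066e+00  3.500e-02] pos [ 0.6867 -0.0117  0.2728] rot [179.9   0.  102.3] F [ 0.1  0.2 -1.7] w 0.0196 t 18.5
```

```bash
python3 -m creep '[{"dx":0,"dy":0,"dz":0.025,"ax":0,"ay":0,"az":0,"grip":-0.7},{"dx":0,"dy":-0.056,"dz":0,"ax":0,"ay":0,"az":0,"grip":-0.7},{"dx":0,"dy":-0.056,"dz":0,"ax":0,"ay":0,"az":0,"grip":-0.7},{"dx":0,"dy":-0.056,"dz":0,"ax":0,"ay":0,"az":0,"grip":-0.7},{"dx":0,"dy":-0.056,"dz":0,"ax":0,"ay":0,"az":0,"grip":-0.7},{"dx":0,"dy":-0.056,"dz":0,"ax":0,"ay":0,"az":0,"grip":-0.7},{"dx":0,"dy":-0.056,"dz":0,"ax":0,"ay":0,"az":0,"grip":-0.7},{"dx":0,"dy":-0.056,"dz":0,"ax":0,"ay":0,"az":0,"grip":-0.7},{"dx":0,"dy":-0.056,"dz":0.01,"ax":0,"ay":0,"az":0,"grip":-0.7},{"dx":0,"dy":-0.056,"dz":0,"ax":0,"ay":0,"az":0,"grip":-0.7},{"dx":0,"dy":-0.056,"dz":0,"ax":0,"ay":0,"az":0,"grip":-0.7},{"dx":0,"dy":-0.056,"dz":0,"ax":0,"ay":0,"az":0,"grip":-0.7},{"dx":0,"dy":-0.056,"dz":0,"ax":0,"ay":0,"az":0,"grip":-0.7},{"dx":0,"dy":-0.056,"dz":0,"ax":0,"ay":0,"az":0,"grip":-0.7},{"dx":0,"dy":-0.056,"dz":0,"ax":0,"ay":0,"az":0,"grip":-0.7},{"dx":0,"dy":-0.056,"dz":0,"ax":0,"ay":0,"az":0,"grip":-0.7},{"dx":0,"dy":-0.056,"dz":0,"ax":0,"ay":0,"az":0,"grip":-0.7},{"dx":0,"dy":-0.056,"dz":0,"ax":0,"ay":0,"az":0,"grip":-0.7},{"dx":0,"dy":-0.056,"dz":0,"ax":0,"ay":0,"az":0,"grip":-0.7},{"dx":0,"dy":-0.056,"dz":0,"ax":0,"ay":0,"az":0,"grip":-0.7}]'
python3 -m creep '[{"dx":0,"dy":0,"dz":0,"ax":0,"ay":0,"az":0,"grip":-0.7},{"dx":0,"dy":0,"dz":0,"ax":0,"ay":0,"az":0,"grip":-0.7}]'
python3 cr.py .06 -.06 .268
```

```text
t: 20.18
ee_pos: [0.5302, -0.0459, 0.2669]
ee_rot: [179.9, 0.0, 102.3]
force: [0.3, 0.6, -2.3]
width: 0.0193
grip_force: 59.6
t: 20.35
ee_pos: [0.5308, -0.0458, 0.2669]
ee_rot: [179.9, 0.0, 102.3]
force: [-0.3, 0.7, -1.4]
width: 0.019
grip_force: 59.7
top [(np.int64(26), [0.025, -0.062])]
scene [(np.int64(44), [0.02, -0.061])]
(0.06, -0.06, 0.268)
turn [0. 0. 0.] shift [-0.414  1.063 -0.009] pos [ 0.531  -0.0456  0.2666] rot [180.    0.  102.3] F [ 0.5 -0.2 -2.1] w 0.0195 t 20.4
```

```bash
python3 -m creep '[{"dx":0,"dy":0,"dz":-0.13,"ax":0,"ay":0,"az":0,"grip":-0.7},{"dx":0,"dy":0,"dz":-0.13,"ax":0,"ay":0,"az":0,"grip":-0.7},{"dx":-0.04,"dy":0.107,"dz":0,"ax":0,"ay":0,"az":0,"grip":-0.7},{"dx":-0.04,"dy":0.12,"dz":0,"ax":0,"ay":0,"az":0,"grip":-0.7},{"dx":-0.04,"dy":0.12,"dz":0,"ax":0,"ay":0,"az":0,"grip":-0.7},{"dx":-0.04,"dy":0.12,"dz":0,"ax":0,"ay":0,"az":0,"grip":-0.7},{"dx":-0.04,"dy":0.12,"dz":0,"ax":0,"ay":0,"az":0,"grip":-0.7},{"dx":-0.04,"dy":0.12,"dz":0,"ax":0,"ay":0,"az":0,"grip":-0.7},{"dx":-0.04,"dy":0.12,"dz":0,"ax":0,"ay":0,"az":0,"grip":-0.7},{"dx":-0.04,"dy":0.12,"dz":0,"ax":0,"ay":0,"az":0,"grip":-0.7},{"dx":-0.094,"dy":0.12,"dz":0,"ax":0,"ay":0,"az":0,"grip":-0.7},{"dx":0,"dy":0,"dz":0,"ax":0,"ay":0,"az":0,"grip":-0.7},{"dx":0,"dy":0,"dz":0.13,"ax":0,"ay":0,"az":0,"grip":-0.7},{"dx":0,"dy":0,"dz":0.11,"ax":0,"ay":0,"az":0,"grip":-0.7},{"dx":0,"dy":0,"dz":0,"ax":0,"ay":0,"az":0,"grip":-0.7},{"dx":0,"dy":0,"dz":0,"ax":0,"ay":0,"az":0,"grip":-0.7}]'
python3 cr.py -.1 -.06 .2675
```

```text
t: 21.78
ee_pos: [0.6999, -0.0722, 0.2693]
ee_rot: [-179.9, -0.0, 102.3]
force: [-0.7, 0.1, -0.4]
width: 0.0194
grip_force: 59.6
top []
scene [(np.int64(44), [0.021, -0.06])]
(-0.1, -0.06, 0.2675)
turn [0.001 0.    0.   ] shift [ 0.    -1.07   0.021] pos [ 0.7004 -0.0723  0.2706] rot [179.9   0.  102.3] F [ 0.1 -1.9 -1. ] w 0.0194 t 21.9
```

```bash
python3 -m creep '[{"dx":0,"dy":0,"dz":0.015,"ax":0,"ay":0,"az":0,"grip":-0.7},{"dx":0,"dy":-0.056,"dz":0,"ax":0,"ay":0,"az":0,"grip":-0.7},{"dx":0,"dy":-0.056,"dz":0,"ax":0,"ay":0,"az":0,"grip":-0.7},{"dx":0,"dy":-0.056,"dz":0,"ax":0,"ay":0,"az":0,"grip":-0.7},{"dx":0,"dy":-0.056,"dz":0,"ax":0,"ay":0,"az":0,"grip":-0.7},{"dx":0,"dy":-0.056,"dz":0,"ax":0,"ay":0,"az":0,"grip":-0.7},{"dx":0,"dy":-0.056,"dz":0,"ax":0,"ay":0,"az":0,"grip":-0.7},{"dx":0,"dy":-0.056,"dz":0,"ax":0,"ay":0,"az":0,"grip":-0.7},{"dx":0,"dy":-0.056,"dz":0.01,"ax":0,"ay":0,"az":0,"grip":-0.7},{"dx":0,"dy":-0.056,"dz":0,"ax":0,"ay":0,"az":0,"grip":-0.7},{"dx":0,"dy":-0.056,"dz":0,"ax":0,"ay":0,"az":0,"grip":-0.7},{"dx":0,"dy":-0.056,"dz":0,"ax":0,"ay":0,"az":0,"grip":-0.7},{"dx":0,"dy":-0.056,"dz":0,"ax":0,"ay":0,"az":0,"grip":-0.7},{"dx":0,"dy":-0.056,"dz":0,"ax":0,"ay":0,"az":0,"grip":-0.7},{"dx":0,"dy":-0.056,"dz":0,"ax":0,"ay":0,"az":0,"grip":-0.7},{"dx":0,"dy":-0.056,"dz":0,"ax":0,"ay":0,"az":0,"grip":-0.7},{"dx":0,"dy":-0.056,"dz":0,"ax":0,"ay":0,"az":0,"grip":-0.7},{"dx":0,"dy":-0.056,"dz":0,"ax":0,"ay":0,"az":0,"grip":-0.7},{"dx":0,"dy":-0.056,"dz":0,"ax":0,"ay":0,"az":0,"grip":-0.7},{"dx":0,"dy":-0.056,"dz":0,"ax":0,"ay":0,"az":0,"grip":-0.7}]'
python3 -m creep '[{"dx":0,"dy":0,"dz":0,"ax":0,"ay":0,"az":0,"grip":-0.7},{"dx":0,"dy":0,"dz":0,"ax":0,"ay":0,"az":0,"grip":-0.7},{"dx":0,"dy":0,"dz":-0.2,"ax":0,"ay":0,"az":0,"grip":-0.7},{"dx":0,"dy":0,"dz":-0.2,"ax":0,"ay":0,"az":0,"grip":-0.7},{"dx":0,"dy":0,"dz":0,"ax":0,"ay":0,"az":0,"grip":-0.7}]'
python3 cr.py
python3 jug.py
python3 -c "
from h import *
im=img('scene'); save(im,'s5.png'); a=cv2.imread('pics/s5.png')[120:270,160:360]; im=img('top'); save(im,'t5.png'); b=cv2.imread('pics/t5.png')[120:280,60:360]; 
cv2.imwrite('pics/s5c.png',np.vstack([cv2.resize(a,(400,300),interpolation=2),cv2.resize(b,(400,300),interpolation=2)]))"
```

```text
t: 23.55
ee_pos: [0.544, -0.1065, 0.2664]
ee_rot: [179.9, 0.0, 102.3]
force: [0.0, 0.1, -1.1]
width: 0.0191
grip_force: 59.7
t: 23.97
ee_pos: [0.546, -0.1065, 0.3305]
ee_rot: [179.6, 0.1, 102.3]
force: [-0.4, 0.3, -0.5]
width: 0.0193
grip_force: 59.9
top []
scene []
top 261 487.4 320.9 87 94
scene 108 487.7 323.9 87 95
turn [-0.001 -0.    -0.03 ] shift [2.852 0.373 0.9  ] pos [ 0.5441 -0.1061  0.325 ] rot [-180.    -0.   102.3] F [ 0.4  0.8 -1.8] w 0.0192 t 24.2
```

View pics/s5c.png

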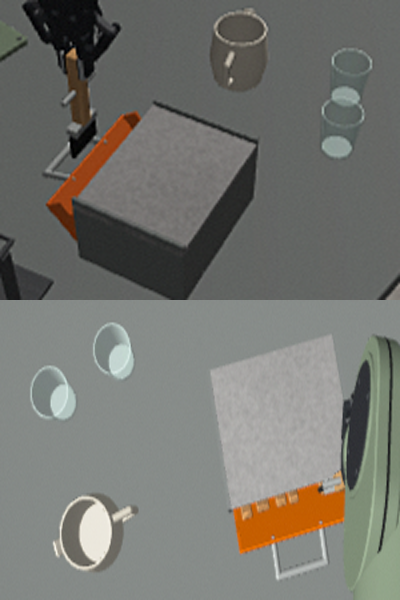

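The housing top is clear. Four crusts show in the pocket at (245–295, 500–510) and the fifth spot is behind the scraper. The jug hasn't moved, so the rinse is next.

```bash
python3 -m creep '[{"dx":0,"dy":0,"dz":0,"ax":0,"ay":0,"az":-0.03,"grip":-0.7},{"dx":0.1,"dy":0.013,"dz":0,"ax":0,"ay":0,"az":0,"grip":-0.7},{"dx":0.2,"dy":0.026,"dz":0,"ax":0,"ay":0,"az":0,"grip":-0.7},{"dx":0.2,"dy":0.026,"dz":0,"ax":0,"ay":0,"az":0,"grip":-0.7},{"dx":0.2,"dy":0.026,"dz":0,"ax":0,"ay":0,"az":0,"grip":-0.7},{"dx":0.2,"dy":0.026,"dz":0,"ax":0,"ay":0,"az":0,"grip":-0.7},{"dx":0.2,"dy":0.026,"dz":0,"ax":0,"ay":0,"az":0,"grip":-0.7},{"dx":0.2,"dy":0.026,"dz":0,"ax":0,"ay":0,"az":0,"grip":-0.7},{"dx":0.2,"dy":0.026,"dz":0,"ax":0,"ay":0,"az":0,"grip":-0.7},{"dx":0.2,"dy":0.026,"dz":0,"ax":0,"ay":0,"az":0,"grip":-0.7},{"dx":0.2,"dy":0.026,"dz":0,"ax":0,"ay":0,"az":0,"grip":-0.7},{"dx":0.2,"dy":0.026,"dz":0,"ax":0,"ay":0,"az":0,"grip":-0.7},{"dx":0.2,"dy":0.026,"dz":0,"ax":0,"ay":0,"az":0,"grip":-0.7},{"dx":0.2,"dy":0.026,"dz":0,"ax":0,"ay":0,"az":0,"grip":-0.7},{"dx":0.2,"dy":0.026,"dz":0,"ax":0,"ay":0,"az":0,"grip":-0.7},{"dx":0.15,"dy":0.02,"dz":0,"ax":0,"ay":0,"az":0,"grip":-0.7},{"dx":0,"dy":0,"dz":0,"ax":0,"ay":0,"az":0,"grip":-0.7},{"dx":0,"dy":0,"dz":0,"ax":0,"ay":0,"az":0,"grip":-0.7}]'
python3 jug.py
python3 cr.py
python3 -c "
from h import *
im=img('top'); save(im,'t6.png'); b=cv2.imread('pics/t6.png')[200:270,220:340]; 
cv2.imwrite('pics/t6c.png',cv2.resize(b,(600,350),interpolation=2))"
```

```text
t: 25.77
ee_pos: [0.4866, 0.3218, 0.3247]
ee_rot: [-179.9, 0.0, 105.1]
force: [0.5, -1.1, -1.3]
width: 0.019
grip_force: 59.6
top 214 487.5 321.2 87 94
scene 106 486.7 323.7 87 95
turn [-0.     0.001 -0.   ] shift [0.008 0.003 0.902] pos [0.4874 0.3202 0.3253] rot [-180.    0.  105.] F [-0.  -0.5 -1.6] w 0.0193 t 25.9
top []
scene []
```

View pics/t6c.png

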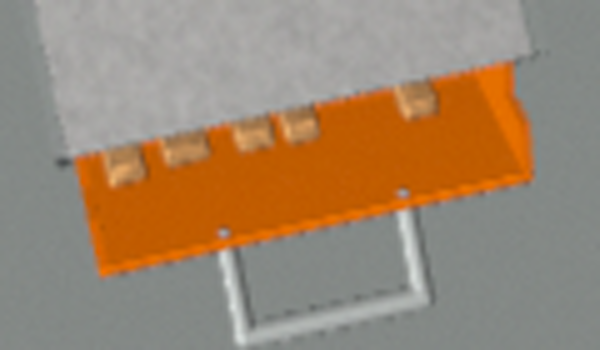

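All five crusts lie in the pocket (at (125,165), (185,147), (253,132), (300,124), (415,98)). Dipping to rinse.

```bash
python3 -m creep '[{"dx":0.007,"dy":0,"dz":0.15,"ax":0,"ay":0,"az":0,"grip":-0.7},{"dx":0,"dy":0,"dz":0.15,"ax":0,"ay":0,"az":0,"grip":-0.7},{"dx":0,"dy":0,"dz":0.15,"ax":0,"ay":0,"az":0,"grip":-0.7},{"dx":0,"dy":0,"dz":0.15,"ax":0,"ay":0,"az":0,"grip":-0.7},{"dx":0,"dy":0,"dz":0.15,"ax":0,"ay":0,"az":0,"grip":-0.7},{"dx":0,"dy":0,"dz":0.15,"ax":0,"ay":0,"az":0,"grip":-0.7},{"dx":0,"dy":0,"dz":0.02,"ax":0,"ay":0,"az":0,"grip":-0.7},{"dx":0,"dy":0,"dz":0,"ax":0,"ay":0,"az":0,"grip":-0.7},{"dx":0,"dy":0,"dz":0,"ax":0,"ay":0,"az":0,"grip":-0.7},{"dx":0,"dy":0,"dz":0,"ax":0,"ay":0,"az":0,"grip":-0.7},{"dx":0,"dy":0,"dz":0,"ax":0,"ay":0,"az":0,"grip":-0.7}]'
python3 -m creep '[{"dx":0,"dy":0,"dz":-0.15,"ax":0,"ay":0,"az":0,"grip":-0.7},{"dx":0,"dy":0,"dz":-0.15,"ax":0,"ay":0,"az":0,"grip":-0.7},{"dx":0,"dy":0,"dz":-0.15,"ax":0,"ay":0,"az":0,"grip":-0.7},{"dx":0,"dy":0,"dz":-0.15,"ax":0,"ay":0,"az":0,"grip":-0.7},{"dx":0,"dy":0,"dz":-0.15,"ax":0,"ay":0,"az":0,"grip":-0.7},{"dx":0,"dy":0,"dz":-0.15,"ax":0,"ay":0,"az":0,"grip":-0.7},{"dx":0,"dy":0,"dz":0,"ax":0,"ay":0,"az":0,"grip":-0.7}]'
python3 -c "
from h import *
go([.4212,-.3213,.325],105)"
```

```text
t: 26.93
ee_pos: [0.4873, 0.3221, 0.1888]
ee_rot: [179.9, -0.0, 105.0]
force: [-0.3, 0.2, -1.7]
width: 0.019
grip_force: 59.8
t: 27.52
ee_pos: [0.4877, 0.3225, 0.3273]
ee_rot: [179.7, -0.1, 105.0]
force: [-0.3, -0.3, -1.1]
width: 0.0192
grip_force: 59.8
turn [ 0.004 -0.001  0.   ] shift [-4.031 -1.539  0.015] pos [0.4877 0.3225 0.3273] rot [ 1.797e+02 -1.000e-01  1.050e+02] F [-0.3 -0.3 -1.1] w 0.0192 t 27.5
```

```bash
python3 -m creep '[{"dx":-0.2,"dy":-0.077,"dz":0,"ax":0,"ay":0,"az":0,"grip":-0.7},{"dx":-0.2,"dy":-0.077,"dz":0,"ax":0,"ay":0,"az":0,"grip":-0.7},{"dx":-0.2,"dy":-0.077,"dz":0,"ax":0,"ay":0,"az":0,"grip":-0.7},{"dx":-0.2,"dy":-0.077,"dz":0,"ax":0,"ay":0,"az":0,"grip":-0.7},{"dx":-0.2,"dy":-0.077,"dz":0,"ax":0,"ay":0,"az":0,"grip":-0.7},{"dx":-0.2,"dy":-0.077,"dz":0,"ax":0,"ay":0,"az":0,"grip":-0.7},{"dx":-0.2,"dy":-0.077,"dz":0,"ax":0,"ay":0,"az":0,"grip":-0.7},{"dx":-0.2,"dy":-0.077,"dz":0,"ax":0,"ay":0,"az":0,"grip":-0.7},{"dx":-0.2,"dy":-0.077,"dz":0,"ax":0,"ay":0,"az":0,"grip":-0.7},{"dx":-0.2,"dy":-0.077,"dz":0,"ax":0,"ay":0,"az":0,"grip":-0.7},{"dx":-0.2,"dy":-0.077,"dz":0,"ax":0,"ay":0,"az":0,"grip":-0.7},{"dx":-0.2,"dy":-0.077,"dz":0,"ax":0,"ay":0,"az":0,"grip":-0.7},{"dx":-0.2,"dy":-0.077,"dz":0,"ax":0,"ay":0,"az":0,"grip":-0.7},{"dx":-0.2,"dy":-0.077,"dz":0,"ax":0,"ay":0,"az":0,"grip":-0.7},{"dx":-0.2,"dy":-0.077,"dz":0,"ax":0,"ay":0,"az":0,"grip":-0.7},{"dx":-0.2,"dy":-0.077,"dz":0,"ax":0,"ay":0,"az":0,"grip":-0.7},{"dx":-0.2,"dy":-0.077,"dz":0,"ax":0,"ay":0,"az":0,"grip":-0.7},{"dx":-0.2,"dy":-0.077,"dz":0,"ax":0,"ay":0,"az":0,"grip":-0.7},{"dx":-0.2,"dy":-0.077,"dz":0,"ax":0,"ay":0,"az":0,"grip":-0.7},{"dx":-0.2,"dy":-0.077,"dz":0,"ax":0,"ay":0,"az":0,"grip":-0.7}]'
python3 -m creep '[{"dx":-0.03,"dy":0,"dz":0,"ax":0,"ay":0,"az":0,"grip":-0.7},{"dx":0,"dy":0,"dz":0.2,"ax":0,"ay":0,"az":0,"grip":-0.7},{"dx":0,"dy":0,"dz":0.2,"ax":0,"ay":0,"az":0,"grip":-0.7},{"dx":0,"dy":0,"dz":0.2,"ax":0,"ay":0,"az":0,"grip":-0.7},{"dx":0,"dy":0,"dz":0.2,"ax":0,"ay":0,"az":0,"grip":-0.7},{"dx":0,"dy":0,"dz":0,"ax":0,"ay":0,"az":0,"grip":-0.7},{"dx":0,"dy":0,"dz":0,"ax":0,"ay":0,"az":0,"grip":-0.7}]'
python3 -c "
from h import *
go([.5007,-.2999,.197],105)
im=img('top'); c=cloud(im); m=(abs(c[...,2]-.01)<.005)&(abs(c[...,0]-.523)<.1)&(abs(c[...,1]+.294)<.1)
print(m.sum(),cv2.minAreaRect((c[m][:,:2]*1000).astype(np.float32)))"
```

```text
t: 29.18
ee_pos: [0.4186, -0.319, 0.3231]
ee_rot: [180.0, 0.0, 105.0]
force: [0.7, 0.3, -1.1]
width: 0.0194
grip_force: 59.7
t: 29.77
ee_pos: [0.4201, -0.3217, 0.203]
ee_rot: [-180.0, -0.0, 105.0]
force: [0.0, 0.4, -0.3]
width: 0.0194
grip_force: 59.7
turn [-0.001 -0.001  0.   ] shift [0.001 0.556 0.04 ] pos [ 0.4201 -0.3217  0.203 ] rot [-180.   -0.  105.] F [ 0.   0.4 -0.3] w 0.0194 t 29.8
2022 ((526.66455078125, -297.4995422363281), (201.009765625, 192.33155822753906), 87.1647720336914)
```

```bash
python3 -m creep '[{"dx":0,"dy":0.1,"dz":0,"ax":0,"ay":0,"az":0,"grip":-0.7},{"dx":0,"dy":0.1,"dz":0,"ax":0,"ay":0,"az":0,"grip":-0.7},{"dx":0,"dy":0.1,"dz":0,"ax":0,"ay":0,"az":0,"grip":-0.7},{"dx":0,"dy":0.1,"dz":0,"ax":0,"ay":0,"az":0,"grip":-0.7},{"dx":0,"dy":0.1,"dz":0,"ax":0,"ay":0,"az":0,"grip":-0.7},{"dx":0,"dy":0.055,"dz":0,"ax":0,"ay":0,"az":0,"grip":-0.7},{"dx":0,"dy":0,"dz":0,"ax":0,"ay":0,"az":0,"grip":-0.7},{"dx":0,"dy":0,"dz":0,"ax":0,"ay":0,"az":0,"grip":-0.7},{"dx":0,"dy":0,"dz":0.06,"ax":0,"ay":0,"az":0,"grip":-0.7},{"dx":0,"dy":0,"dz":0.06,"ax":0,"ay":0,"az":0,"grip":-0.7},{"dx":0,"dy":0,"dz":0.06,"ax":0,"ay":0,"az":0,"grip":-0.7},{"dx":0,"dy":0,"dz":0,"ax":0,"ay":0,"az":0,"grip":-0.7},{"dx":0,"dy":0,"dz":0,"ax":0,"ay":0,"az":0,"grip":-0.7}]'
python3 -c "
from h import *
go([.5007,-.2999,.1605],105)"
```

```text
t: 30.9
ee_pos: [0.5003, -0.3002, 0.175]
ee_rot: [-179.9, -0.0, 105.0]
force: [0.0, -0.8, -1.2]
width: 0.0193
grip_force: 59.6
turn [-0.001 -0.    -0.   ] shift [0.001 0.003 0.097] pos [ 0.5003 -0.3002  0.175 ] rot [-179.9   -0.   105. ] F [ 0.  -0.8 -1.2] w 0.0193 t 30.9
```

```bash
python3 -m creep '[{"dx":0,"dy":0.003,"dz":0.04,"ax":0,"ay":0,"az":0,"grip":-0.7},{"dx":0,"dy":0,"dz":0.03,"ax":0,"ay":0,"az":0,"grip":-0.7},{"dx":0,"dy":0,"dz":0.02,"ax":0,"ay":0,"az":0,"grip":-0.7},{"dx":0,"dy":0,"dz":0.01,"ax":0,"ay":0,"az":0,"grip":-0.7},{"dx":0,"dy":0,"dz":0,"ax":0,"ay":0,"az":0,"grip":-0.7},{"dx":0,"dy":0,"dz":0,"ax":0,"ay":0,"az":0,"grip":-0.7}]'
```

```text
t: 31.4
ee_pos: [0.5011, -0.3, 0.1608]
ee_rot: [180.0, 0.0, 105.0]
force: [-1.5, 0.9, 2.8]
width: 0.0189
grip_force: 60.6
```

Contact at the original height. Now release and rise, then look.

```bash
python3 -m creep '[{"dx":0,"dy":0,"dz":0,"ax":0,"ay":0,"az":0,"grip":-0.4},{"dx":0,"dy":0,"dz":0,"ax":0,"ay":0,"az":0,"grip":-0.2},{"dx":0,"dy":0,"dz":0,"ax":0,"ay":0,"az":0,"grip":0.3},{"dx":0,"dy":0,"dz":0,"ax":0,"ay":0,"az":0,"grip":0.3},{"dx":0,"dy":0,"dz":0,"ax":0,"ay":0,"az":0,"grip":0.3},{"dx":0,"dy":0,"dz":0,"ax":0,"ay":0,"az":0,"grip":0.3},{"dx":0,"dy":0,"dz":-0.08,"ax":0,"ay":0,"az":0,"grip":0.3},{"dx":0,"dy":0,"dz":-0.15,"ax":0,"ay":0,"az":0,"grip":0.3},{"dx":0,"dy":0,"dz":-0.2,"ax":0,"ay":0,"az":0,"grip":0.3},{"dx":0,"dy":0,"dz":-0.2,"ax":0,"ay":0,"az":0,"grip":0.3},{"dx":0,"dy":0,"dz":-0.1,"ax":0,"ay":0,"az":0,"grip":0.3},{"dx":0,"dy":0,"dz":0,"ax":0,"ay":0,"az":0,"grip":0.3}]'
python3 -c "
from h import *
im=img('scene'); save(im,'s7.png'); a=cv2.imread('pics/s7.png')[150:310,90:290]; cv2.imwrite('pics/s7c.png',cv2.resize(a,(600,480),interpolation=2))
w=wor(-.09-.1027,0); print(w); go([w[0],w[1],.2],102.3)"
```

```text
t: 32.4
ee_pos: [0.5019, -0.3006, 0.2734]
ee_rot: [179.8, 0.2, 105.0]
force: [0.5, 0.0, 0.2]
width: 0.0556
grip_force: 0.0
[ 0.44022332 -0.06755096]
turn [0.001 0.001 0.03 ] shift [ 1.603 -0.068  0.476] pos [ 0.5015 -0.3003  0.2714] rot [1.799e+02 1.000e-01 1.050e+02] F [-0.4  0.1 -0.6] w 0.0556 t 32.5
```

View pics/s7c.png

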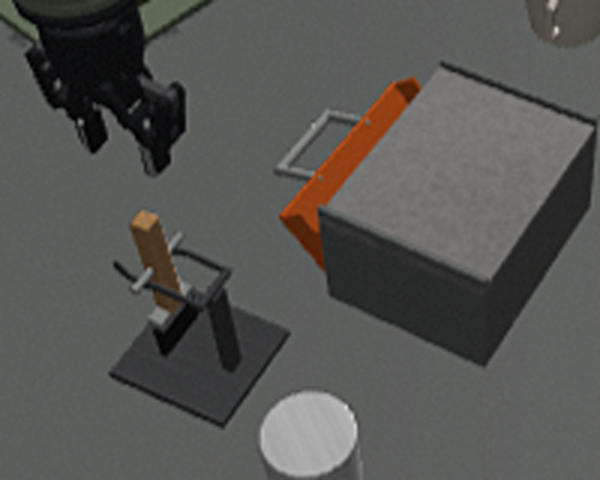

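The scraper hangs on both prongs (bar near (158,265)). Now shut the bin by gripping the bar and reversing the arc.

```bash
python3 -m creep '[{"dx":0,"dy":0,"dz":0,"ax":0,"ay":0,"az":0.03,"grip":0.2},{"dx":0.16,"dy":-0.007,"dz":0,"ax":0,"ay":0,"az":0,"grip":0.2},{"dx":0.2,"dy":-0.008,"dz":0,"ax":0,"ay":0,"az":0,"grip":0.2},{"dx":0.2,"dy":-0.008,"dz":0,"ax":0,"ay":0,"az":0,"grip":0.2},{"dx":0.2,"dy":-0.008,"dz":0,"ax":0,"ay":0,"az":0,"grip":0.2},{"dx":0.2,"dy":-0.008,"dz":0,"ax":0,"ay":0,"az":0,"grip":0.2},{"dx":0.2,"dy":-0.008,"dz":0,"ax":0,"ay":0,"az":0,"grip":0.2},{"dx":0.2,"dy":-0.008,"dz":0,"ax":0,"ay":0,"az":0,"grip":0.2},{"dx":0.2,"dy":-0.008,"dz":0,"ax":0,"ay":0,"az":0,"grip":0.2},{"dx":0.04,"dy":-0.005,"dz":0,"ax":0,"ay":0,"az":0,"grip":0.2},{"dx":0,"dy":0,"dz":0.2,"ax":0,"ay":0,"az":0,"grip":0.2},{"dx":0,"dy":0,"dz":0.2,"ax":0,"ay":0,"az":0,"grip":0.2},{"dx":0,"dy":0,"dz":0.2,"ax":0,"ay":0,"az":0,"grip":0.2},{"dx":0,"dy":0,"dz":0.2,"ax":0,"ay":0,"az":0,"grip":0.2},{"dx":0,"dy":0,"dz":0,"ax":0,"ay":0,"az":0,"grip":0.2},{"dx":0,"dy":0,"dz":0,"ax":0,"ay":0,"az":0,"grip":0.2}]'
python3 -c "
from h import *
go([.4402,-.068,.0455],102.3)"
```

```text
t: 33.78
ee_pos: [0.4393, -0.0679, 0.1497]
ee_rot: [-179.8, -0.0, 102.3]
force: [-0.1, -0.5, 0.8]
width: 0.0508
grip_force: 0.0
turn [-0.002 -0.    -0.   ] shift [-0.002  0.006  0.694] pos [ 0.4393 -0.0679  0.1497] rot [-179.8   -0.   102.3] F [-0.1 -0.5  0.8] w 0.0508 t 33.8
```

```bash
python3 -m creep '[{"dx":0,"dy":0.005,"dz":0.17,"ax":0,"ay":0,"az":0,"grip":0.2},{"dx":0,"dy":0,"dz":0.17,"ax":0,"ay":0,"az":0,"grip":0.2},{"dx":0,"dy":0,"dz":0.17,"ax":0,"ay":0,"az":0,"grip":0.2},{"dx":0,"dy":0,"dz":0.17,"ax":0,"ay":0,"az":0,"grip":0.2},{"dx":0,"dy":0,"dz":0,"ax":0,"ay":0,"az":0,"grip":-0.8},{"dx":0,"dy":0,"dz":0,"ax":0,"ay":0,"az":0,"grip":-0.8},{"dx":0,"dy":0,"dz":0,"ax":0,"ay":0,"az":0,"grip":-0.8},{"dx":0,"dy":0,"dz":0,"ax":0,"ay":0,"az":0,"grip":-0.8},{"dx":0,"dy":0,"dz":0,"ax":0,"ay":0,"az":0,"grip":-0.8},{"dx":0,"dy":0,"dz":0,"ax":0,"ay":0,"az":0,"grip":-0.8},{"dx":0,"dy":0,"dz":0,"ax":0,"ay":0,"az":0,"grip":-0.8}]' 25
```

```text
t: 34.7
ee_pos: [0.44, -0.068, 0.0501]
ee_rot: [-180.0, 0.0, 102.3]
force: [-8.1, -2.6, 6.6]
width: 0.0111
grip_force: 26.1
```

```bash
python3 -m creep '[{"dx":0,"dy":0.021,"dz":-0.038,"ax":0,"ay":0,"az":0,"grip":-0.8},{"dx":0,"dy":0.021,"dz":-0.038,"ax":0,"ay":0,"az":0,"grip":-0.8},{"dx":0,"dy":0.021,"dz":-0.038,"ax":0,"ay":0,"az":0,"grip":-0.8},{"dx":0,"dy":0.027,"dz":-0.034,"ax":0,"ay":0,"az":0,"grip":-0.8},{"dx":0,"dy":0.027,"dz":-0.034,"ax":0,"ay":0,"az":0,"grip":-0.8},{"dx":0,"dy":0.027,"dz":-0.034,"ax":0,"ay":0,"az":0,"grip":-0.8},{"dx":0,"dy":0.033,"dz":-0.029,"ax":0,"ay":0,"az":0,"grip":-0.8},{"dx":0,"dy":0.033,"dz":-0.029,"ax":0,"ay":0,"az":0,"grip":-0.8},{"dx":0,"dy":0.033,"dz":-0.029,"ax":0,"ay":0,"az":0,"grip":-0.8},{"dx":0,"dy":0.037,"dz":-0.023,"ax":0,"ay":0,"az":0,"grip":-0.8},{"dx":0,"dy":0.037,"dz":-0.023,"ax":0,"ay":0,"az":0,"grip":-0.8},{"dx":0,"dy":0.037,"dz":-0.023,"ax":0,"ay":0,"az":0,"grip":-0.8},{"dx":0,"dy":0,"dz":0,"ax":0,"ay":0,"az":0,"grip":-0.8},{"dx":0,"dy":0,"dz":0,"ax":0,"ay":0,"az":0,"grip":-0.8}]'
```

```text
t: 35.87
ee_pos: [0.4916, -0.0567, 0.1064]
ee_rot: [-179.9, 0.0, 102.3]
force: [-11.4, -3.4, 15.3]
width: 0.0109
grip_force: 27.2
```

```bash
python3 -m creep '[{"dx":0,"dy":0.02,"dz":0,"ax":0,"ay":0,"az":0,"grip":-0.8},{"dx":0,"dy":0,"dz":0,"ax":0,"ay":0,"az":0,"grip":-0.8},{"dx":0,"dy":0,"dz":0,"ax":0,"ay":0,"az":0,"grip":0.1},{"dx":0,"dy":0,"dz":0,"ax":0,"ay":0,"az":0,"grip":0.1},{"dx":0,"dy":0,"dz":0,"ax":0,"ay":0,"az":0,"grip":0.1},{"dx":0,"dy":-0.01,"dz":0,"ax":0,"ay":0,"az":0,"grip":0.1},{"dx":0,"dy":0,"dz":0,"ax":0,"ay":0,"az":0,"grip":0.1},{"dx":0,"dy":0,"dz":-0.1,"ax":0,"ay":0,"az":0,"grip":0.1},{"dx":0,"dy":0,"dz":-0.2,"ax":0,"ay":0,"az":0,"grip":0.1},{"dx":0,"dy":0,"dz":-0.2,"ax":0,"ay":0,"az":0,"grip":0.1},{"dx":0,"dy":0,"dz":-0.2,"ax":0,"ay":0,"az":0,"grip":0.1},{"dx":0,"dy":-0.15,"dz":-0.15,"ax":0,"ay":0,"az":0,"grip":0.1},{"dx":0,"dy":-0.15,"dz":0,"ax":0,"ay":0,"az":0,"grip":0.1},{"dx":0,"dy":0,"dz":0,"ax":0,"ay":0,"az":0,"grip":0.1},{"dx":0,"dy":0,"dz":0,"ax":0,"ay":0,"az":0,"grip":0.1}]'
python3 m.py >/dev/null; python3 - <<'E'
from h import *
from m import *
for n in ['scene']:
    im=img(n); save(im,'s8.png'); c=cloud(im); reg=(c[...,0]>.4)&(c[...,0]<.6)&(abs(c[...,1]+.05)<.12)
    b=max(blobs((abs(c[...,2]-.125)<.006)&reg&(loc(c)[...,0]<-.1),20),key=lambda b:b.sum()); L=loc(c[b]); print(b.sum(),'handle local x',L[:,0].min(),np.median(L[:,0]),c[b][:,2].mean())
    a=cv2.imread('pics/s8.png')[100:310,100:380]; cv2.imwrite('pics/s8c.png',cv2.resize(a,(800,600),interpolation=2))
E
```

```text
t: 37.12
ee_pos: [0.4498, -0.0657, 0.2321]
ee_rot: [180.0, 0.0, 102.3]
force: [1.3, 0.1, 0.2]
width: 0.047
grip_force: 0.0
119 handle local x -0.1464684425095773 -0.1373451668822834 0.12512865087366734
```

View pics/s8c.png

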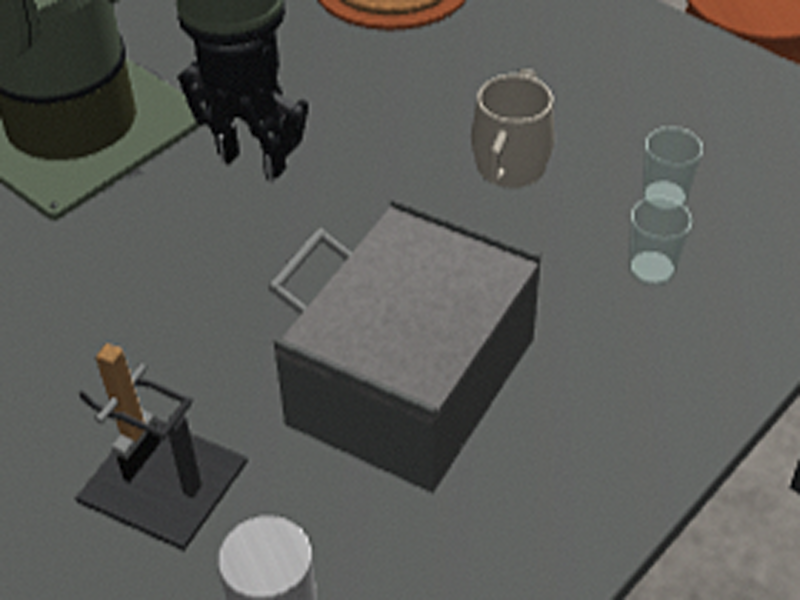

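The bin is shut flush (handle at (310,270), same height as at the start), the scraper hangs at (125,400), and the jug and tumblers stand in place.

```bash
python3 -c "
from plant import order
print(order.close_job())"
```

```text
the job is handed in; nothing more can be done
None
```

I handed the job in at about 37 s: all five crusts were swept into the bin, the blade was wetted and rinsed, the scraper is back on its stand, and the bin is shut. The jug, tumblers and tea tin stand where they were; the hand-in returned no verdict.

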